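# Free a seized vial from its heater block and bin it

## Robot

A 6-joint arm with a two-finger parallel gripper is mounted at the origin on a cart in front of the work surface, level with it; the furniture and walls round the work are solid. World frame = base frame: x ahead of the robot, y to its left, z up, the work surface at z = 0. Lengths are in mm, angles in rad, forces in N, time in s.
With the tool pointing down it reaches from about 275 to 725 mm from the base axis. Payload 5.6 kg.
Tool frame: the origin (TCP) lies between the finger pads; the fingertips stand 14 mm ahead of it and the grasp point (between the pads) lies 5 mm behind it (env.tcp_to_tips is the distance from the TCP to the fingertips, in mm); z points along the fingers, y is the direction in which the jaws open and shut (so a half turn about z gives the same grasp; the last joint's range is limited). The gripper opens to 85 mm and grips with 20 to 120 N. Pads are 22 mm wide; open, the fingers measure 114 mm over their backs; the gripper's body (76 mm by 85 mm) begins 54 mm behind the grasp point. The pads swing forward as they close: fully open they stand 13 mm farther back than shut.
Start: joints at [1.492, 0.255, 0.108, 0, -1.424, -0.285], TCP at [195.678, 514.007, 245.283] pointing down, gripper open.
Joint ranges: [-2.95, 2.95], [-1.21, 1.97], [-1.09, 1.5], [-2.87, 1.71], [-2.94, -0.07], [-3.05, 3.05]. Speed limits (rad/s): [2.57, 2.57, 3.14, 3.14, 3.14, 3.14].

## Interface

Orientations are given as [roll, pitch, yaw] about the fixed x, y, z axes, in that order (R = Rz(yaw) Ry(pitch) Rx(roll)).
In Python, from workcell import env gives the robot as it stands.
- The arm moves only by the shell command python3 -m pendant 'ROWS' [FORCE]. ROWS is JSON, a list of rows, each an object of numbers: "tx", "ty", "tz": the shift along the tool's x, y, z in m; "twist": the turn about the tool's z in degrees; "hand": the closure, from 0 (fully open) to 1 (shut). In form: [{"tx": .., "ty": .., "tz": .., "twist": .., "hand": ..}, ...]. A call has 1 to 8 rows; each row is the pose to reach, as a shift and turn from the pose measured when the call began, along the tool's axes at that moment; what a row does not reach only later rows make up. A row lasts 1/10 s, in which the tool goes at most 50 mm and 8.59 degrees, less where a joint would pass 70% of its speed; a pose out of reach is approached as far as the arm can. A call with a gripper value outside its range is refused whole. The fingers move at their own pace and stop on an object; FORCE is the grip in N (left out, the last holds). Time passes only in rows, so rows that repeat a pose let the fingers close. It gives the time, the measured TCP pose, the force and the opening at its end, in the units of the state.
- env.get_obs(): the state, without advancing time (a new reading comes with each control period).
- env.camera(name): name is "scene" or "side" or "wrist"; returns a dict with "frame" (480x640x3 uint8, red, green, blue), "depth" (480x640 float32, mm along the optical axis (not along the pixel's ray), 0 where there is no reading), "fx", "fy", "cx", "cy" (pixels), "R" (3x3) and "t" (3): a world point X has camera coordinates R X + t; the wrist camera has in their place "T_tool_cam" (4x4, takes a point from camera to tool coordinates, whose origin is the TCP and whose axes are the flange's). Camera axes: x right, y down, z forward; pixel columns grow to the right and rows downward; lengths in mm; the calibration is good to about 2 mm. A picture is of the moment at which its call begins: read the wrist's pose just before it.
- env.finish_job(): hands the job in, once; it reports no verdict.
Trained networks look in a picture, given as the dict that the camera call returned (one of the last four; its "shot" number tells which), for a name from the list of things; names that differ only in an ending like _2 or _b are one class to them, and where a whole thing is asked for, a point or a joint stands for the part that bears it (a point fixed in the world has none). Each returns a list of dicts, best first, with "p" (0 to 1); they miss things now and then, are a little off and sometimes report something else, mostly with a low value. They report only what shows in the picture. A call takes as long as a camera call.
- env.search_frame(picture, name): "box" ([left, top, width, height] in pixels, round what is visible of it).
The state is a dict: "time_s": time; "joint_positions": joint angles; "qd": joint speeds; "effort": joint torques, N m; "ee_pos": TCP position; "orientation": TCP orientation; "wrist_force": force on the tool from outside, world axes, zero at the start; "moment": the same for the moment, N m; "width": finger opening in mm.
Only numpy, scipy, OpenCV 4.12 (cv2) and the standard library are available. Lean on these libraries where they do the work, as an engineer would, in place of code of your own. Each camera call takes 0.05 s, during which the arm holds its last target.

## Task

An amber glass vial has seized in the tilted aluminium heater block. Take the push-out rod from its socket, push the vial out from behind through the access hole in the block until it slides down onto the wire chute, and put the rod back upright in its socket. Then lay the vial on the hinged flap of the yellow glass-waste bin and let go, so that its own weight tips it in and the flap swings shut again; let no glass fall on the bench and leave the beakers, tweezers and marker alone.

Things in the scene. Friction and masses are not known exactly. Their poses are not given: they have to be found in the camera images.
- stand: Grey ejection stand, fixed to the bench: base plate 210 x 90 x 8 mm with two upright cheeks that carry the heater block, and a wire chute. Origin: middle of the base plate's underside, on the bench. Its x axis is level and points the way the vial leaves (from the access hole at x = -68 mm, 165 mm high, to the chute's stop at x = +79 mm); z is up.
- block: Aluminium heater block 50 x 50 mm, 58 mm long, fixed leaning in the stand. Origin: centre of the round access hole in its back (upper) face. Its z axis is the axis of hole and bore, pointing up out of the hole, 35 degrees from vertical, leaning to the stand's -x: push along -z. The access hole is 12.5 mm wide and 8 mm deep; then follows the 23.5 mm bore, 50 mm long, open at the lower end.
- plunger (a joint): Brass spring plunger in the block's side (m, + is outwards, about -0.001 while it grips). It squeezes the vial so that moving it takes some 8 to 12 N. It lets go when the vial has moved about 16 mm (rod tip 24 mm below the back face; push on to 34 mm), springs in to -0.002, and the vial slides out by itself.
- vial: Amber glass headspace vial, 22.5 mm in diameter, 46 mm long, with a 20 mm aluminium crimp cap; about 30 g. Origin: centre of its flat bottom; z runs along it to the cap, which leaves the bore first. At the start it sits wholly inside the block, its bottom 8 mm below the back face.
- vial_mid (a point): The vial's middle, on its axis, 23 mm from its bottom.
- chute_stop (a point): Stop at the low end of the wire chute: two steel wires, 19 mm wide over both, sloping down to the stop at 26 degrees. The vial comes to lie on them along the stand's x, cap down against the stop, its middle 23 mm up-slope of this point, 53 mm above the bench. Side guides (33 mm over both) leave its middle 30 mm free to be gripped across, square to the stand's x, from above.
- rod: Push-out rod, about 90 g: 8 mm steel shaft with white tip, below a 34 mm black collar (4 mm thick) and a ribbed black handle 20 mm in diameter, from 4 to 52 mm above the collar's underside, with an orange end band. Origin: centre of the collar's underside; z points along the handle. It starts upright in its socket, collar on the rim, 95 mm above the bench.
- rod_tip (a point): End of the rod's white tip, 85 mm below its origin.
- rod_grip (a point): Middle of the rod's handle, 28 mm above its origin.
- socket: Fixed steel socket for the rod: round dark foot 72 mm in diameter, upright tube with a flared mouth (27 mm wide inside, narrowing to a 15 mm bore 24 mm lower); rim 95 mm above the bench, bore down to 9 mm. Origin: centre of the foot's underside, on the tube's axis.
- bin: Yellow glass-waste bin with red lid, fixed to the bench, 160 mm (its x) by 130 mm (its y), lid top at 130 mm. Origin: centre of its underside. A metal flap closes the opening in the lid. Inner floor 5 mm, walls 5 mm.
- flap_mid (a point): Middle of the flap's upper face, 128 mm above the bench, level with the lid. The flap is 90 mm along the bin's y and 80 mm along its x, with 2.5 mm lips at its sides, and hinged at its edge 40 mm to the -x side of this point. In front of the hinge lies a dark counterweight bar 13 mm thick, 71 mm to the -x side of this point, its top 14 mm above the lid.
- flap (a joint): Flap angle in rad: 0 level and shut (held lightly by the counterweight), up to 0.85 with its +x edge down inside the bin. A vial lying on it 20 mm or more from the hinge tips it and rolls in; the empty flap swings shut again by itself within about a second and a half.
- beaker_100: Bystander: glass beaker, 55 mm wide, 71 mm high; origin centre of its foot.
- beaker_50: Bystander: glass beaker, 46 mm wide, 59 mm high; origin centre of its foot.
- tweezers: Bystander: steel tweezers, 118 mm long, lying on the bench; origin at their middle.
- marker_blue: Bystander: marker pen with blue cap, 128 mm long, lying on the bench; origin at its middle.

How it is judged:
By the outcome, as a careful person would: the job done as asked, in the order asked, and still so for the second after the job is handed in, with the robot touching nothing.
It also fails if it takes over 58 s, if anything falls off the work surface, if the arm or the gripper's body presses on something with over 40 N, if the wrist force passes 120 N, or if a joint passes its speed limit or range.

## Working session

There is one attempt and no reset: what is moved stays moved. The work goes in short steps, Python scripts to look and compute and a shell command to move; the robot and the scene stay as the last step left them, time stands still between calls to the robot, and variables do not carry over. Pictures are saved under pics/ and viewed, and the job is handed in when it is done.

I'll start by looking at the scene.

```bash
ls; mkdir -p pics
cat > h.py <<'E'
import numpy as np, cv2
from scipy.spatial.transform import Rotation as Rn
from workcell import env
def save(c,name): cv2.imwrite('pics/'+name,c['frame'][:,:,::-1])
def world(c,u,v,d):
    p=np.array([(u-c['cx'])/c['fx']*d,(v-c['cy'])/c['fy']*d,d])
    return c['R'].T@(p-c['t'])
def cloud(c):
    v,u=np.mgrid[0:480,0:640]; d=c['depth'].astype(float)
    P=np.stack([(u-c['cx'])/c['fx']*d,(v-c['cy'])/c['fy']*d,d],-1)
    W=(P-c['t'])@c['R']; W[d==0]=np.nan
    return W
def wristify(c,o):
    R=Rn.from_euler('xyz',o['orientation']).as_matrix(); T=np.eye(4);T[:3,:3]=R;T[:3,3]=o['ee_pos']
    T=T@np.array(c['T_tool_cam']); Ti=np.linalg.inv(T); c['R']=Ti[:3,:3]; c['t']=Ti[:3,3]; return c
E
python3 - <<'E'
from h import *
o=env.get_obs(); print(o)
for n in ['scene','side']:
    c=env.camera(n); save(c,n+'0.png'); print(n,c['fx'],c['cx'],c['cy'],'campos',-c['R'].T@c['t'])
    for k in ['stand','block','vial','rod','socket','bin','flap','beaker_100','beaker_50','tweezers','marker_blue']:
        r=env.search_frame(c,k); print(k,[(np.round(x['box']).tolist(),round(x['p'],2)) for x in r[:2]])
E
```

```text
pics
{'time_s': 0.0, 'joint_positions': array([ 1.49160875e+00,  2.55727902e-01,  1.07018678e-01, -4.56863164e-04,
       -1.42390452e+00, -2.84584126e-01]), 'qd': array([ 3.77341287e-04, -8.64189236e-05, -4.11827409e-05,  1.48789013e-03,
       -2.38685860e-03,  9.08547912e-04]), 'effort': array([-5.36978987e-04, -3.86623192e+01,  2.37948704e+01,  5.36552534e+00,
       -6.02892658e-03,  1.04255271e-06]), 'ee_pos': array([195.4827092 , 513.59006016, 244.41416836]), 'orientation': array([ 3.13972147e+00, -7.66097485e-05, -3.63838914e-01]), 'wrist_force': array([ 0.10817843, -0.76302622, -0.88236658]), 'moment': array([ 0.04782157, -0.04252715, -0.02832562]), 'width': 85.72387977422416}
scene 455.376845920982 321.29862410504984 246.18519514680384 campos [-162.23134758 -398.32878549  652.61946453]
stand [([264.0, 232.0, 99.0, 89.0], 0.62)]
block [([270.0, 234.0, 36.0, 29.0], 0.83), ([197.0, 216.0, 15.0, 26.0], 0.74)]
vial [([408.0, 288.0, 76.0, 57.0], 0.48)]
rod [([197.0, 216.0, 15.0, 25.0], 0.49)]
socket [([193.0, 240.0, 31.0, 40.0], 0.68)]
bin [([390.0, 282.0, 107.0, 127.0], 0.93)]
f
[... 167 characters left out ...]
 12.0], 0.61), ([195.0, 215.0, 15.0, 26.0], 0.49)]
marker_blue [([345.0, 373.0, 60.0, 38.0], 0.88)]
side 586.0108132093729 316.3592837283326 245.84868648077347 campos [  78.44440256 1042.76149374  947.36762508]
stand [([284.0, 242.0, 56.0, 79.0], 0.87)]
block [([304.0, 243.0, 30.0, 32.0], 0.56)]
vial []
rod [([254.0, 324.0, 18.0, 28.0], 0.66), ([346.0, 183.0, 17.0, 17.0], 0.57)]
socket [([265.0, 352.0, 21.0, 40.0], 0.58)]
bin [([333.0, 172.0, 35.0, 71.0], 0.87)]
flap [([283.0, 242.0, 58.0, 81.0], 0.31)]
beaker_100 [([240.0, 244.0, 20.0, 29.0], 0.69), ([255.0, 228.0, 18.0, 25.0], 0.6)]
beaker_50 [([240.0, 244.0, 20.0, 29.0], 0.69), ([255.0, 228.0, 18.0, 25.0], 0.6)]
tweezers []
marker_blue []
```

View pics/scene0.png

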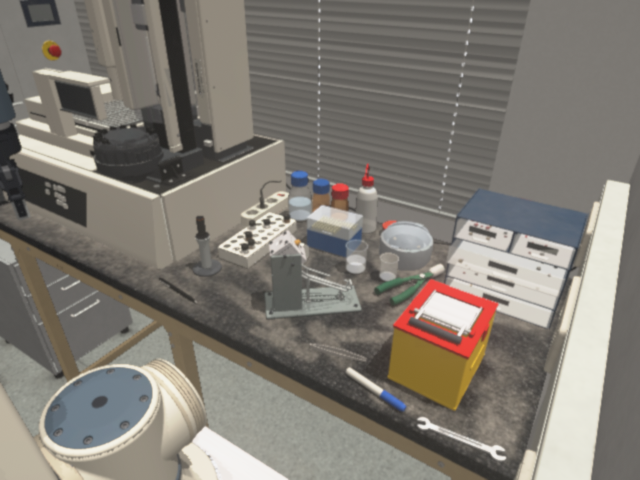

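View pics/side0.png

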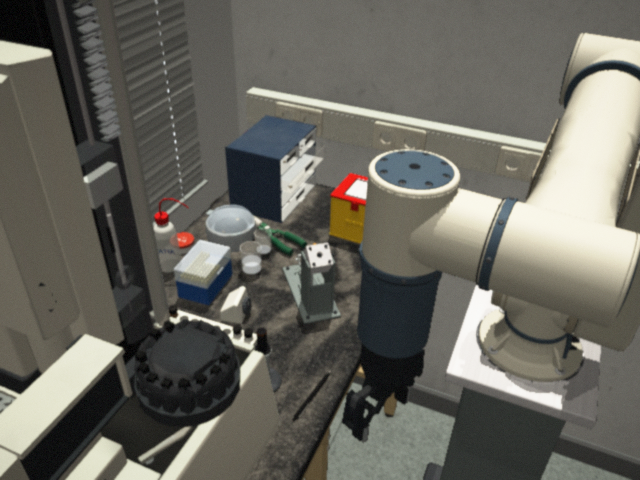

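The scene picture shows the rod in its socket (~202,240), the stand (~310,290) with block at (288,250), and the bin (~445,345). The beakers are at (356,256) and (389,267), the tweezers at (338,352), and the marker at (376,388). There's also a big balance-like instrument behind the rod. Next I'll measure these.

Run:
```python
from h import *
c=env.camera('scene'); W=cloud(c)
for n,u,v in [('rodtop',201,219),('collar',203,238),('foot l',193,268),('foot r',219,268),('blk top',285,240),('base fl',268,313),('base fr',358,310),('base br',348,282),('base bl',270,290),('stop',350,286),('bin TL',432,287),('TR',493,296),('BL',397,325),('BR',467,347),('flapmid',450,312),('cwbar',435,330),('b100',357,262),('b50',389,270),('tw l',311,345),('tw r',363,357),('mk',347,371),('mk2',403,407),('bench',240,290),('inst',200,200),('blue',330,240)]:
    print(n,np.round(W[v,u]))
f=cv2.resize(c['frame'][200:420,180:520],None,fx=2.35,fy=2.35,interpolation=cv2.INTER_CUBIC)
cv2.imwrite('pics/zoom0.png',f[:,:,::-1])
m=(W[...,2]>25)&(W[...,2]<300)&(W[...,0]>150)&(W[...,0]<800)
# top view height map
import numpy as np
img=np.zeros((500,700),np.float32)
for x,y,z in W[m]:
    i=int((x-150)); j=int(350-y)
    if 0<=i<500 and 0<=j<700: img[499-i,j]=max(img[499-i,j],z)
cv2.imwrite('pics/hm.png',cv2.applyColorMap(np.uint8(np.clip(img,0,250)),cv2.COLORMAP_JET))
```

```text
rodtop [480. 335. 145.]
collar [472. 329. 100.]
foot l [461. 368.   5.]
foot r [493. 311.   8.]
blk top [474.  87. 173.]
base fl [424. 103.   8.]
base fr [541. -55.   7.]
base br [572. -11.  45.]
base bl [498. 156.   1.]
stop [560. -22.  46.]
bin TL [ 542. -207.  131.]
TR [ 705. -298.   41.]
BL [ 408. -196.  130.]
BR [ 421. -313.  129.]
flapmid [ 492. -260.  128.]
cwbar [ 418. -258.  142.]
b100 [665.  17.  37.]
b50 [681. -62.  34.]
tw l [393. -29.   8.]
tw r [ 421. -131.    7.]
mk [ 370. -124.   11.]
mk2 [ 350. -245.   13.]
bench [462. 216.  -1.]
inst [563. 423. 137.]
blue [715. 124.  39.]
```

View pics/zoom0.png

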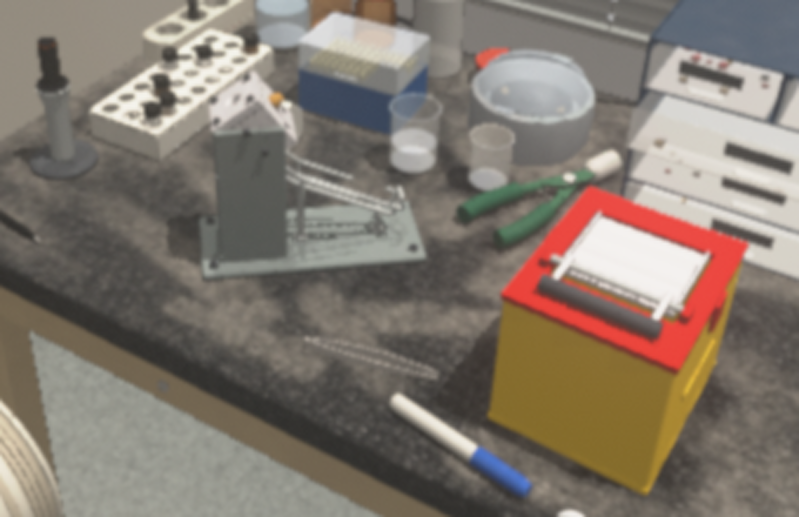

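View pics/hm.png

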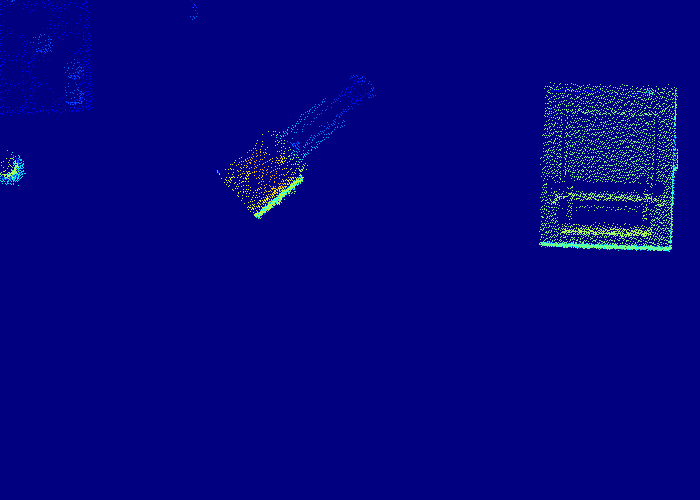

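Run:
```python
from h import *
img=np.zeros((480,640),np.float32)
c=env.camera('side');W2=cloud(c); c=env.camera('scene');W=cloud(c)
for w in (W,W2):
  P=w.reshape(-1,3);P=P[np.isfinite(P).all(1)]
  for x,y,z in P:
    i=int((x-150)/1.5); j=int((600-y)/1.5)
    if 0<=i<480 and 0<=j<640 and 15<z<700: img[479-i,j]=max(img[479-i,j],z)
img=cv2.dilate(img,np.ones((3,3)))
cv2.imwrite('pics/hm2.png',cv2.applyColorMap(np.uint8(np.clip(img/2,0,255)),cv2.COLORMAP_JET))
for x in range(400,760,40):
  print(x,[int(np.max(img[max(0,479-int((x-150)/1.5)-8):479-int((x-150)/1.5)+8, int((600-y)/1.5)-8:int((600-y)/1.5)+8])) for y in range(580,200,-30)])
print(list(range(580,200,-30)))
# stand base: gray plate z 5..11
m=(abs(W[...,2]-8)<4)&(W[...,0]>380)&(W[...,0]<600)&(W[...,1]<170)&(W[...,1]>-90)
f=c['frame'].astype(int); 
g=m&(f.min(-1)>75)
ys,xs=np.where(g); print(len(xs))
P=W[g][:,:2]; 
hull=cv2.minAreaRect(P.astype(np.float32)); print(hull)
# bin lid red
r=(f[...,0]>150)&(f[...,1]<70)&(abs(W[...,2]-130)<6)&(W[...,1]<-150)
print('lid',cv2.minAreaRect(W[r][:,:2].astype(np.float32)), r.sum())
w=(f.min(-1)>150)&(abs(W[...,2]-128)<6)&(W[...,1]<-150)&(W[...,0]<600)
print('flap',cv2.minAreaRect(W[w][:,:2].astype(np.float32)), w.sum())
d=(abs(W[...,2]-141)<5)&(W[...,1]<-150)&(W[...,0]<500)&(f.max(-1)<90)
print('bar',cv2.minAreaRect(W[d][:,:2].astype(np.float32)), d.sum())
k=(W[...,0]>430)&(W[...,0]<530)&(abs(W[...,1]-333)<35)&(W[...,2]>105)&(W[...,2]<165)
print('rod handle',np.nanmean(W[k],0),W[k].min(0),W[k].max(0))
b=(abs(W[...,0]-475)<60)&(abs(W[...,1]-90)<60)&(W[...,2]>140)
print('blk',W[b].min(0),W[b].max(0))
```

```text
400 [289, 295, 254, 107, 103, 113, 0, 0, 0, 0, 0, 0, 0]
440 [311, 309, 305, 299, 195, 194, 0, 0, 0, 0, 0, 0, 0]
480 [317, 316, 311, 302, 191, 196, 0, 122, 154, 0, 0, 0, 0]
520 [314, 314, 308, 301, 242, 194, 0, 0, 15, 0, 0, 0, 0]
560 [699, 310, 699, 695, 243, 193, 0, 0, 36, 36, 61, 35, 0]
600 [587, 588, 282, 583, 189, 195, 0, 18, 35, 57, 59, 35, 37]
640 [503, 588, 699, 581, 189, 194, 0, 31, 56, 36, 38, 34, 59]
680 [0, 575, 578, 579, 580, 192, 42, 41, 56, 57, 37, 34, 0]
720 [278, 278, 0, 202, 579, 195, 43, 43, 36, 35, 59, 31, 0]
[580, 550, 520, 490, 460, 430, 400, 370, 340, 310, 280, 250, 220]
1820
((463.05291748046875, 7.1396942138671875), (219.4813995361328, 209.54933166503906), 39.5264778137207)
lid ((468.64569091796875, -260.26397705078125), (133.53848266601562, 136.05374145507812), 88.15287780761719) 749
flap ((508.6730651855469, -262.54302978515625), (109.85665130615234, 123.53756713867188), 79.32264709472656) 1266
bar ((416.01898193359375, -256.0267028808594), (83.80297088623047, 5.3475542068481445), 87.1266860961914) 120
rod handle [479.36491211 338.61316056 129.18480228] [471.88713132 331.11521022 105.22793058] [491.84463836 352.34305264 148.71363523]
blk [432.79764524  46.36497113 140.08867683] [519.75054685 130.12014875 179.67949154]
```

View pics/hm2.png

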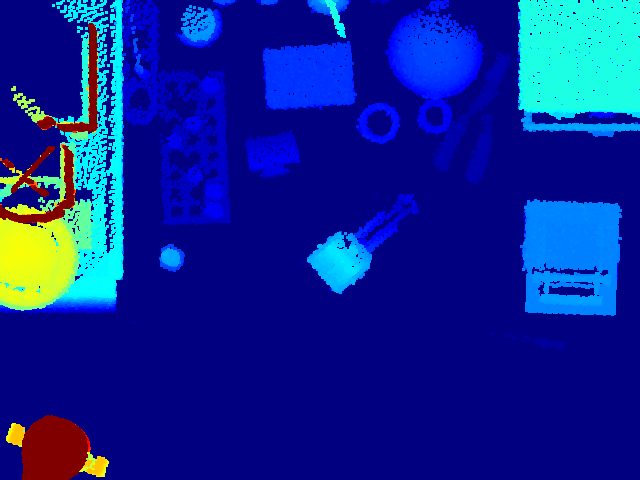

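```bash
cat >> h.py <<'E'
def plan(p,yaw_deg=None):
    o=env.get_obs(); R=Rn.from_euler('xyz',o['orientation']).as_matrix()
    d=R.T@(np.array(p)-o['ee_pos'])/1000
    y0=np.degrees(np.arctan2(R[1,0],R[0,0])); tw=0 if yaw_deg is None else -((yaw_deg-y0+180)%360-180)
    print('t=%.2f pos'%o['time_s'],np.round(o['ee_pos'],1),'yaw %.2f'%y0,'w %.1f'%o['width'],'F',np.round(o['wrist_force'],1),'-> tx %.4f ty %.4f tz %.4f twist %.1f'%(*d,tw))
E
python3 - <<'E'
from h import *
c=env.camera('wrist'); print(np.round(c['T_tool_cam'],3),c['fx'],c['cx'],c['cy'])
plan([340,330,260],-53.5)
E
```

```text
[[   0.      -0.961   -0.277   70.65 ]
 [   1.       0.       0.       0.969]
 [  -0.      -0.277    0.961 -128.397]
 [   0.       0.       0.       1.   ]] 397.98544469810656 322.6186908600758 234.39587175664334
t=1.40 pos [195.7 514.  245.3] yaw -20.84 w 85.5 F [-0.4  0.3 -0.7] -> tx 0.2004 ty 0.1206 tz -0.0147 twist 32.7
```

```bash
python3 -m pendant '[{"tx":0.2,"ty":0.12,"tz":-0.015,"twist":32.7,"hand":0.4},{"tx":0.2,"ty":0.12,"tz":-0.015,"twist":32.7,"hand":0.4},{"tx":0.2,"ty":0.12,"tz":-0.015,"twist":32.7,"hand":0.4},{"tx":0.2,"ty":0.12,"tz":-0.015,"twist":32.7,"hand":0.4},{"tx":0.2,"ty":0.12,"tz":-0.015,"twist":32.7,"hand":0.4},{"tx":0.2,"ty":0.12,"tz":-0.015,"twist":32.7,"hand":0.4}]'
python3 - <<'E'
from h import *
plan([483,343,230],-53.5)
E
```

```text
time_s: 2.0
ee_pos: [341.8, 328.0, 261.2]
orientation: [-3.14, -0.0, -0.939]
wrist_force: [-1.2, -0.1, 0.1]
width: 51.2
t=2.00 pos [341.8 328.  261.2] yaw -53.78 w 51.2 F [-1.2 -0.1  0.1] -> tx 0.0713 ty -0.1227 tz 0.0314 twist -0.3
```

```bash
python3 -m pendant '[{"tx":0.071,"ty":-0.123,"tz":0.03,"twist":0,"hand":0.4},{"tx":0.071,"ty":-0.123,"tz":0.03,"twist":0,"hand":0.4},{"tx":0.071,"ty":-0.123,"tz":0.03,"twist":0,"hand":0.4},{"tx":0.071,"ty":-0.123,"tz":0.03,"twist":0,"hand":0.4}]'
python3 - <<'E'
from h import *
o=env.get_obs(); c=wristify(env.camera('wrist'),o); save(c,'w1.png'); W=cloud(c)
np.savez('w1.npz',W=W,f=c['frame'])
r=env.search_frame(c,'rod'); print(r[:2])
k=(W[...,2]>100)&(W[...,2]<165)&(np.hypot(W[...,0]-483,W[...,1]-343)<40)
P=W[k]; print(P.min(0),P.max(0),len(P))
for lo,hi in [(98,103),(103,120),(120,140),(140,160)]:
    q=P[(P[:,2]>lo)&(P[:,2]<hi)]; print(lo,len(q),cv2.minEnclosingCircle(q[:,:2].astype(np.float32)) if len(q)>5 else '')
plan([483,343,128],-53.5)
E
```

```text
time_s: 2.4
ee_pos: [486.0, 343.0, 226.6]
orientation: [3.136, -0.002, -0.942]
wrist_force: [-0.7, 0.2, -0.5]
width: 51.0
[{'box': [298.9, 205.3, 45.3, 62.3], 'p': 0.94}]
[470.85015467 327.4673121  100.00029229] [501.30753666 355.19200558 148.66224729] 1520
98 53 ((486.4369812011719, 342.20672607421875), 15.589666366577148)
103 192 ((487.31866455078125, 340.41778564453125), 9.780805587768555)
120 273 ((487.1360778808594, 340.6036682128906), 9.890993118286133)
140 1002 ((486.0640869140625, 342.25518798828125), 10.146920204162598)
t=2.50 pos [483.4 343.4 229.8] yaw -53.84 w 51.4 F [-0.3 -0.9  0.2] -> tx 0.0000 ty 0.0005 tz 0.1018 twist -0.3
```

View pics/w1.png

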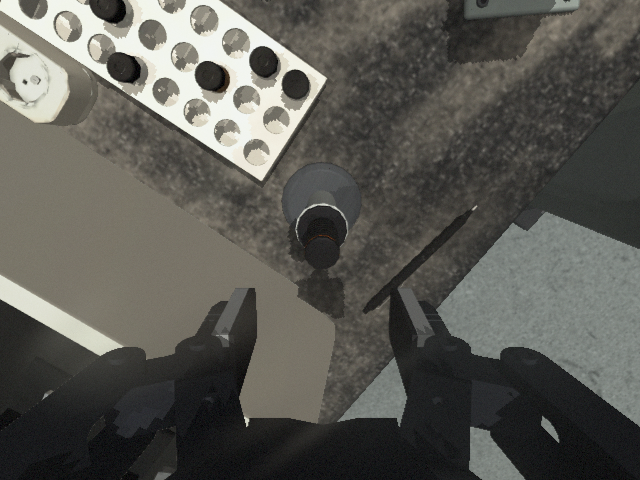

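Run:
```python
from h import *
o=env.get_obs(); c=wristify(env.camera('wrist'),o); W=cloud(c)
k=(W[...,2]>100)&(W[...,2]<165)&(np.hypot(W[...,0]-483,W[...,1]-343)<40)
P=W[k]
for lo,hi in [(103,120),(120,140),(140,160)]:
    q=P[(P[:,2]>lo)&(P[:,2]<hi)]; print(lo,len(q),cv2.minEnclosingCircle(q[:,:2].astype(np.float32)) if len(q)>5 else '')
plan([485,342,122],-53.5)
```

```text
103 178 ((487.1086730957031, 340.68328857421875), 9.815641403198242)
120 261 ((487.1297912597656, 340.587158203125), 9.910258293151855)
140 990 ((486.0575256347656, 342.4232482910156), 10.120140075683594)
t=2.55 pos [482.9 343.7 231.1] yaw -53.78 w 51.3 F [-0.8 -0.   0.2] -> tx 0.0026 ty -0.0006 tz 0.1091 twist -0.3
```

```bash
python3 -m pendant '[{"tx":0.003,"ty":-0.001,"tz":0.03,"twist":-74,"hand":0.4},{"tx":0.003,"ty":-0.001,"tz":0.03,"twist":-74,"hand":0.4},{"tx":0.003,"ty":-0.001,"tz":0.03,"twist":-74,"hand":0.4},{"tx":0.003,"ty":-0.001,"tz":0.03,"twist":-74,"hand":0.4},{"tx":0.003,"ty":-0.001,"tz":0.04,"twist":-74,"hand":0.4},{"tx":0.003,"ty":-0.001,"tz":0.04,"twist":-74,"hand":0.4},{"tx":0.003,"ty":-0.001,"tz":0.04,"twist":-74,"hand":0.4},{"tx":0.003,"ty":-0.001,"tz":0.04,"twist":-74,"hand":0.4}]'
python3 - <<'E'
from h import *
print(env.get_obs()['joint_positions'])
plan([486,342,122],20)
E
```

```text
time_s: 3.35
ee_pos: [484.4, 342.5, 192.7]
orientation: [-3.14, -0.003, 0.269]
wrist_force: [-0.5, -0.0, -0.6]
width: 51.2
[ 8.79138341e-01  3.57609610e-01  1.17696990e-01  5.65974974e-04
 -1.32759480e+00  9.60995926e-01]
t=3.35 pos [484.4 342.5 192.7] yaw 15.44 w 51.2 F [-0.5 -0.  -0.6] -> tx 0.0012 ty 0.0010 tz 0.0707 twist -4.6
```

```bash
python3 -m pendant '[{"tx":0.001,"ty":0.001,"tz":0.04,"twist":-4.6,"hand":0.4},{"tx":0.001,"ty":0.001,"tz":0.071,"twist":-4.6,"hand":0.4},{"tx":0.001,"ty":0.001,"tz":0.071,"twist":-4.6,"hand":0.4},{"tx":0.001,"ty":0.001,"tz":0.071,"twist":-4.6,"hand":1},{"tx":0.001,"ty":0.001,"tz":0.071,"twist":-4.6,"hand":1},{"tx":0.001,"ty":0.001,"tz":0.071,"twist":-4.6,"hand":1},{"tx":0.001,"ty":0.001,"tz":0.071,"twist":-4.6,"hand":1}]' 25
python3 - <<'E'
from h import *
plan([486,342,192],20)
o=env.get_obs(); c=wristify(env.camera('wrist'),o); save(c,'w2.png')
E
```

```text
time_s: 4.05
ee_pos: [486.6, 343.1, 124.5]
orientation: [-3.138, -0.007, 0.35]
wrist_force: [-1.3, 1.0, 6.3]
width: 19.4
t=4.05 pos [486.6 343.1 124.5] yaw 20.07 w 19.4 F [-1.3  1.   6.3] -> tx -0.0005 ty 0.0006 tz -0.0675 twist 0.1
```

View pics/w2.png

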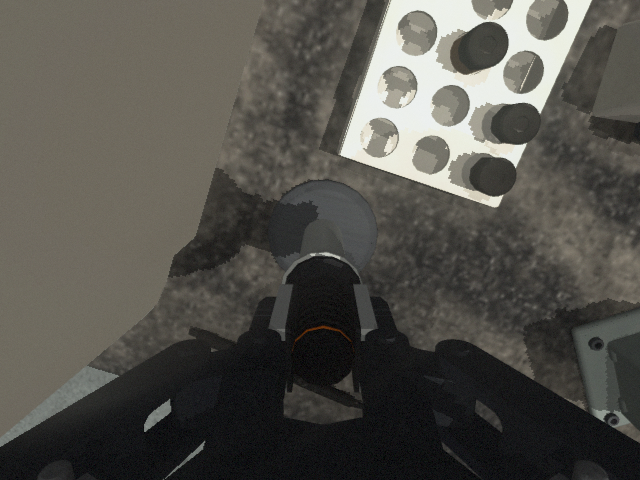

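```bash
python3 -m pendant '[{"tx":0,"ty":0,"tz":-0.03,"twist":0,"hand":1},{"tx":0,"ty":0,"tz":-0.06,"twist":0,"hand":1},{"tx":0,"ty":0,"tz":-0.071,"twist":0,"hand":1},{"tx":0,"ty":0,"tz":-0.071,"twist":0,"hand":1},{"tx":-0.012,"ty":0,"tz":-0.071,"twist":0,"hand":1},{"tx":-0.024,"ty":0,"tz":-0.069,"twist":0,"hand":1}]'
python3 - <<'E'
from h import *
plan([486,342,192],20)
E
```

```text
time_s: 4.7
ee_pos: [464.2, 334.7, 192.9]
orientation: [-3.138, -0.009, 0.35]
wrist_force: [2.3, 0.5, 1.4]
width: 19.4
t=4.70 pos [464.2 334.7 192.9] yaw 20.04 w 19.4 F [2.3 0.5 1.4] -> tx 0.0229 ty 0.0006 tz 0.0011 twist 0.0
```

```bash
python3 -m pendant '[{"tx":-0.011,"ty":0,"tz":0.002,"twist":0,"hand":1},{"tx":-0.022,"ty":0,"tz":0.007,"twist":0,"hand":1},{"tx":-0.033,"ty":0,"tz":0.013,"twist":0,"hand":1},{"tx":-0.043,"ty":0,"tz":0.019,"twist":0,"hand":1},{"tx":-0.043,"ty":0,"tz":0.019,"twist":0,"hand":1}]'
python3 - <<'E'
from h import *
plan([486,342,192],20)
o=env.get_obs(); c=wristify(env.camera('wrist'),o); save(c,'w3.png')
c=env.camera('scene'); f=cv2.resize(c['frame'][130:300,130:330],None,fx=3,fy=3,interpolation=cv2.INTER_CUBIC)
cv2.imwrite('pics/s3.png',f[:,:,::-1])
E
```

```text
time_s: 5.2
ee_pos: [423.2, 319.4, 172.3]
orientation: [-3.139, -0.008, 0.35]
wrist_force: [1.3, -0.0, -0.4]
width: 19.3
t=5.20 pos [423.2 319.4 172.3] yaw 20.06 w 19.3 F [ 1.3 -0.  -0.4] -> tx 0.0669 ty 0.0003 tz -0.0191 twist 0.1
```

View pics/w3.png

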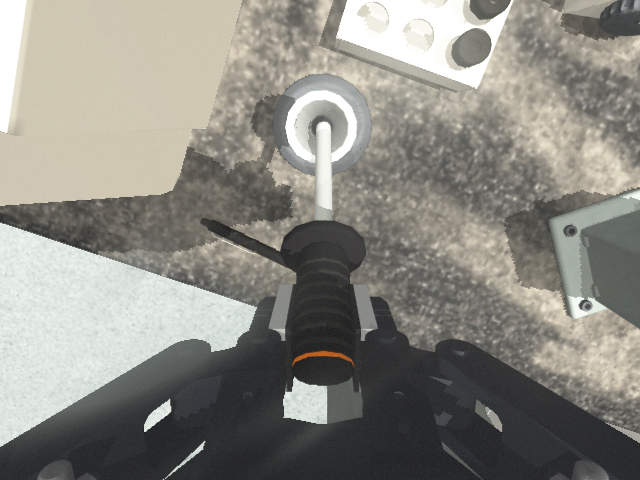

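View pics/s3.png

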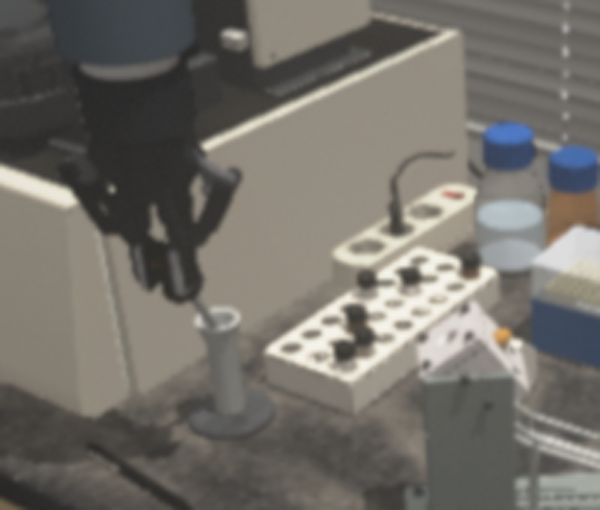

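```bash
cat >> h.py <<'E'
def rodaxis(c):
    # points in tool frame
    v,u=np.mgrid[0:480,0:640]; d=c['depth'].astype(float); d[d==0]=np.nan
    P=np.stack([(u-c['cx'])/c['fx']*d,(v-c['cy'])/c['fy']*d,d],-1)
    T=np.array(c['T_tool_cam']); return P@T[:3,:3].T+T[:3,3]
E
python3 - <<'E'
from h import *
from scipy.optimize import least_squares
o=env.get_obs(); c=env.camera('wrist'); Q=rodaxis(c); np.savez('r3.npz',Q=Q,f=c['frame'])
m=np.zeros((480,640),bool); m[285:345,296:348]=1   # handle
m[262:285,300:345]=1
H=Q[m]; m2=np.zeros_like(m); m2[135:215,314:331]=1; S=Q[m2]
print(np.nanmedian(H,0),np.nanmedian(S,0))
S=S[np.isfinite(S).all(1)&(S[:,2]<90)];H=H[np.isfinite(H).all(1)&(abs(H[:,1])<12)]
for v in (140,160,180,200,210,290,300,310,320,330,340): print(v,np.round(Q[v,322],1),np.round(Q[v,[316,328]],1).tolist())
def res(p):
    a=np.array([np.tan(p[0]),np.tan(p[1]),1]);a/=np.linalg.norm(a); o0=np.array([p[2],p[3],-5])
    f=lambda P,r:(np.linalg.norm(np.cross(P-o0,a),axis=1)-r)
    return np.r_[f(S,4),f(H,10)]
s=least_squares(res,[0.6,0,0,0],loss='soft_l1'); print(np.degrees(s.x[:2]),s.x[2:],np.sqrt(np.mean(s.fun**2)),len(S),len(H))
E
```

```text
[10.94716131  0.83237716 -7.91391472] [45.38473866  0.75791834 56.85223267]
140 [60.1  0.7 78.1] [[59.9, -2.4, 82.2], [60.0, 3.8, 81.0]]
160 [51.5  0.7 63.9] [[51.2, -2.2, 67.2], [51.2, 3.6, 66.5]]
180 [43.7  0.8 52. ] [[43.5, -2.0, 53.4], [43.4, 3.5, 53.7]]
200 [36.8  0.8 40.3] [[36.2, -1.9, 43.4], [36.6, 3.4, 41.2]]
210 [33.3  0.8 35.9] [[32.9, -1.8, 37.7], [33.1, 3.3, 36.8]]
290 [15.   0.8 -5.1] [[14.7, -1.2, -4.4], [15.2, 2.8, -5.6]]
300 [12.9  0.8 -8.5] [[12.4, -1.2, -7.3], [12.9, 2.8, -8.5]]
310 [ 11.2   0.9 -12.2] [[10.7, -1.1, -11.3], [10.9, 2.8, -11.7]]
320 [  9.2   0.9 -15.2] [[8.9, -1.1, -14.5], [8.7, 2.8, -14.3]]
330 [  6.9   0.9 -17.3] [[6.7, -1.0, -17.0], [6.7, 2.7, -16.9]]
340 [  5.3   0.9 -20.5] [[5.1, -1.0, -20.2], [5.5, 2.7, -20.9]]
[32.42404428  0.0520197 ] [2.80833207 1.03589585] 0.47983395671103685 1297 4144
```

```bash
python3 -m pendant '[{"tx":-0.005,"ty":0,"tz":0.003,"twist":0,"hand":1},{"tx":-0.005,"ty":0,"tz":0.003,"twist":0,"hand":1}]' 25
python3 -m pendant '[{"tx":0,"ty":0,"tz":0,"twist":0,"hand":1},{"tx":0,"ty":0,"tz":-0.02,"twist":0,"hand":1},{"tx":0,"ty":0,"tz":-0.06,"twist":0,"hand":1},{"tx":0,"ty":0,"tz":-0.1,"twist":0,"hand":1},{"tx":0,"ty":0,"tz":-0.13,"twist":0,"hand":1}]' 90
python3 - <<'E'
from h import *
plan([417,183,306],-53.5)
E
```

```text
time_s: 5.55
ee_pos: [419.4, 318.3, 169.6]
orientation: [-3.139, -0.008, 0.35]
wrist_force: [2.2, 1.8, 0.6]
width: 19.4
time_s: 6.05
ee_pos: [418.2, 317.4, 301.7]
orientation: [-3.138, -0.008, 0.35]
wrist_force: [-0.0, 0.3, -0.4]
width: 17.9
t=6.05 pos [418.2 317.4 301.7] yaw 20.04 w 17.9 F [-0.   0.3 -0.4] -> tx -0.0471 ty 0.1259 tz -0.0051 twist 73.5
```

```bash
python3 -m pendant '[{"tx":-0.047,"ty":0.126,"tz":-0.005,"twist":73.5,"hand":1},{"tx":-0.047,"ty":0.126,"tz":-0.005,"twist":73.5,"hand":1},{"tx":-0.047,"ty":0.126,"tz":-0.005,"twist":73.5,"hand":1},{"tx":-0.047,"ty":0.126,"tz":-0.005,"twist":73.5,"hand":1},{"tx":-0.047,"ty":0.126,"tz":-0.005,"twist":73.5,"hand":1},{"tx":-0.047,"ty":0.126,"tz":-0.005,"twist":73.5,"hand":1},{"tx":-0.047,"ty":0.126,"tz":-0.005,"twist":73.5,"hand":1},{"tx":-0.047,"ty":0.126,"tz":-0.005,"twist":73.5,"hand":1}]'
python3 -m pendant '[{"tx":0,"ty":0,"tz":0,"twist":8,"hand":1},{"tx":0,"ty":0,"tz":0,"twist":8,"hand":1}]'
python3 - <<'E'
from h import *
plan([417,183,306],-53.5)
o=env.get_obs(); c=wristify(env.camera('wrist'),o); save(c,'w4.png'); np.savez('w4.npz',W=cloud(c),Q=rodaxis(c),f=c['frame'],R=c['R'],t=c['t'])
E
```

```text
time_s: 6.85
ee_pos: [416.4, 182.8, 305.2]
orientation: [-3.135, 0.001, -0.857]
wrist_force: [-0.0, 0.2, -0.4]
width: 18.1
time_s: 7.05
ee_pos: [415.8, 182.7, 304.6]
orientation: [-3.137, 0.003, -0.997]
wrist_force: [-0.7, 0.4, -1.9]
width: 18.2
t=7.05 pos [415.8 182.7 304.6] yaw -57.15 w 18.2 F [-0.7  0.4 -1.9] -> tx 0.0004 ty -0.0012 tz -0.0014 twist -3.6
```

View pics/w4.png

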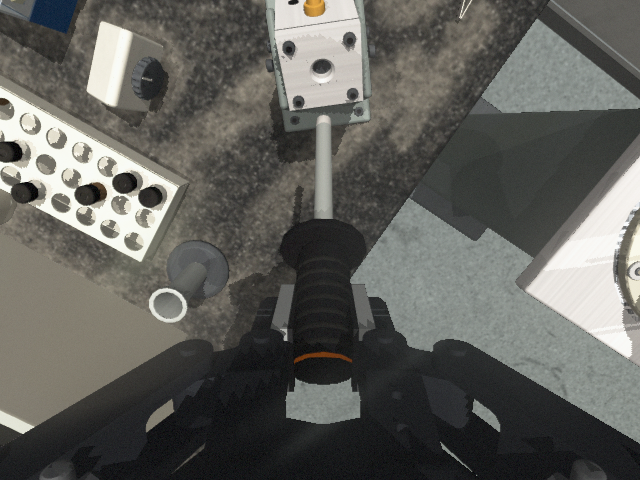

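Run:
```python
from h import *
from scipy.optimize import least_squares
d=np.load('w4.npz'); W=d['W'];Q=d['Q'];f=d['f'].astype(int)
# block top plane
m=np.zeros((480,640),bool); m[30:105,280:362]=1
m[52:86,303:340]=0
m&=(f.min(-1)>130)&(Q[...,2]>50)
P=Q[m]; P=P[np.isfinite(P).all(1)]
for _ in range(4):
    cen=P.mean(0); u,s,vt=np.linalg.svd(P-cen,full_matrices=False); n=vt[2]; r=(P-cen)@n; P=P[abs(r)<2.5*r.std()]
if n[2]>0:n=-n
print('normal(tool)',n,'tilt',np.degrees(np.arccos(-n[2])),'az',np.degrees(np.arctan2(n[1],n[0])),'rms',r.std(),len(P))
R,t=d['R'],d['t']; 
import json
o=env.get_obs(); RT=Rn.from_euler('xyz',o['orientation']).as_matrix()
c=env.camera('wrist'); T=np.array(c['T_tool_cam']); K=(c['fx'],c['fy'],c['cx'],c['cy'])
def ray(u,v):
    dcam=np.array([(u-K[2])/K[0],(v-K[3])/K[1],1]); return T[:3,3],T[:3,:3]@dcam
def hit(u,v):
    o0,dd=ray(u,v); return o0+dd*((cen-o0)@n)/(dd@n)
for nm,u,v in [('hole',321,70),('s1',289,48),('s2',350,40),('s3',298,102),('s4',353,95)]: print(nm,np.round(hit(u,v),1))
# hole fit: dark ring
crop=d['f'][20:130,260:380]; cv2.imwrite('pics/w4c.png',cv2.resize(crop,None,fx=6,fy=6,interpolation=cv2.INTER_CUBIC)[:,:,::-1])
S=Q[128:215,314:332].reshape(-1,3);H=Q[290:345,298:346].reshape(-1,3)
S=S[np.isfinite(S).all(1)&(S[:,2]<95)];H=H[np.isfinite(H).all(1)&(abs(H[:,1])<12)]
def res(p):
    a=np.array([np.tan(p[0]),np.tan(p[1]),1]);a/=np.linalg.norm(a); o0=np.array([p[2],p[3],-5])
    g=lambda P,r:(np.linalg.norm(np.cross(P-o0,a),axis=1)-r)
    return np.r_[g(S,4),g(H,10)]
s=least_squares(res,[0.6,0,0,0],loss='soft_l1'); print('rod',np.degrees(s.x[:2]),s.x[2:],np.sqrt(np.mean(s.fun**2)))
for v in (114,116,118,120,122,124,130): print(v,np.round(Q[v,320:327:3],1).tolist())
np.savez('plane.npz',n=n,cen=cen)
```

```text
normal(tool) [-0.57050512  0.07126868 -0.81819599] tilt 35.09538888616213 az 172.87938042407745 rms 0.6299877627357611 3892
hole [101.1  -0.5 139.2]
s1 [112.2 -19.5 129.8]
s2 [116.6  16.7 129.9]
s3 [ 82.6 -15.9 150.8]
s4 [ 87.   20.7 150.9]
rod [3.89151975e+01 2.90262640e-02] [4.72861269 0.5681302 ] 1.2049580546745369
114 [[76.9, -2.2, 296.5], [76.9, 0.9, 297.4], [76.9, 4.0, 295.7]]
116 [[73.1, -0.9, 88.4], [73.1, 0.7, 87.5], [73.1, 2.3, 88.7]]
118 [[72.1, -0.8, 87.3], [72.1, 0.7, 87.8], [72.1, 2.3, 86.6]]
120 [[71.1, -0.8, 85.6], [71.1, 0.7, 84.9], [71.1, 2.3, 86.1]]
122 [[70.1, -0.8, 83.2], [70.1, 0.7, 83.4], [70.1, 2.2, 83.6]]
124 [[69.1, -0.8, 82.4], [69.1, 0.7, 81.7], [69.1, 2.3, 83.7]]
130 [[66.2, -0.8, 77.9], [66.2, 0.7, 78.0], [66.2, 2.2, 78.3]]
```

View pics/w4c.png

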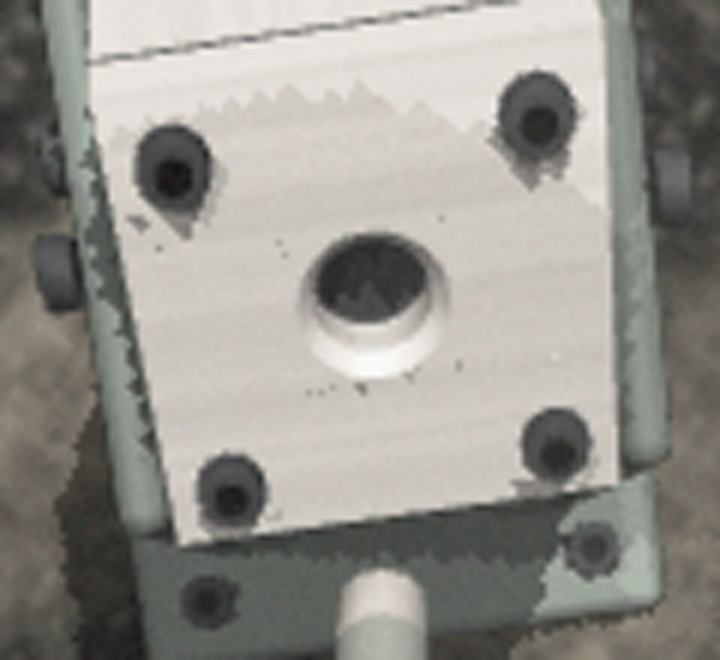

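Run:
```python
from h import *
from scipy.optimize import least_squares
d=np.load('w4.npz'); Q=d['Q']; pl=np.load('plane.npz'); n,cen=pl['n'],pl['cen']
for v in list(range(116,216,12))+list(range(290,350,10)): print(v,np.round(Q[v,323],1))
S=Q[118:213,316:331].reshape(-1,3)
S=S[np.isfinite(S).all(1)&(S[:,2]<95)]
def axis(p): a=np.array([np.tan(p[0]),np.tan(p[1]),1]);return a/np.linalg.norm(a),np.array([p[2],p[3],60])
def res(p):
    a,o0=axis(p); return np.linalg.norm(np.cross(S-o0,a),axis=1)-4
s=least_squares(res,[0.6,0,50,0.6],loss='soft_l1'); print('rod',np.degrees(s.x[:2]),s.x[2:],np.sqrt(np.mean(s.fun**2)))
a,o0=axis(s.x)
# tip: farthest along axis
tt=(S-o0)@a; L=np.percentile(tt,99.5); tip=o0+a*L; print('axis',a,'tip',tip)
c=env.camera('wrist'); T=np.array(c['T_tool_cam'])
dc=T[:3,:3]@np.array([(322.5-c['cx'])/c['fx'],(70.8-c['cy'])/c['fy'],1]); o1=T[:3,3]
h=o1+dc*((cen-o1)@n)/(dc@n); print('hole',h)
th=np.radians(-7.0) # twist
Rz=np.array([[np.cos(th),-np.sin(th),0],[np.sin(th),np.cos(th),0],[0,0,1]])
# after twist tip in old tool frame:
tip2=Rz@tip; nn=Rz@np.array([-np.sin(np.radians(35)),0,-np.cos(np.radians(35))])
print('n',nn)
for off in (60,30,12,0,-10,-24,-34):
    print(off,np.round(h+nn*off-tip2,1), 'newframe',np.round(Rz.T@(h+nn*off-tip2),1))
```

```text
116 [73.1  0.7 87.5]
128 [67.2  0.7 78.2]
140 [61.7  0.7 71.4]
152 [56.5  0.7 63.1]
164 [51.6  0.7 56.7]
176 [47.   0.7 50. ]
188 [42.7  0.7 43. ]
200 [38.5  0.7 37.6]
212 [34.6  0.7 32. ]
290 [16.4  0.7 -5.6]
300 [13.9  0.7 -8. ]
310 [ 12.1   0.6 -11.7]
320 [ 10.    0.6 -14.4]
330 [  7.6   0.6 -16.4]
340 [  6.6   0.6 -20.7]
rod [34.4362274   0.18526927] [49.19676225  0.67925989] 0.36572804503767264
axis [0.56548659 0.0026669  0.82475318] tip [69.5052667   0.77503704 89.61963015]
hole [100.66979927   0.44145544 139.55204905]
n [-0.56930108  0.06990138 -0.81915204]
60 [-2.6 12.3  0.8] newframe [-4.1 11.9  0.8]
30 [14.5 10.2 25.4] newframe [13.2 11.9 25.4]
12 [24.8  9.  40.1] newframe [23.5 11.9 40.1]
0 [31.6  8.1 49.9] newframe [30.4 11.9 49.9]
-10 [37.3  7.4 58.1] newframe [36.1 11.9 58.1]
-24 [45.3  6.5 69.6] newframe [44.1 11.9 69.6]
-34 [50.9  5.8 77.8] newframe [49.9 11.9 77.8]
```

```bash
python3 -m pendant '[{"tx":0,"ty":0.01,"tz":0.004,"twist":-7,"hand":1},{"tx":0.012,"ty":0.01,"tz":0.02,"twist":-7,"hand":1},{"tx":0.023,"ty":0.009,"tz":0.036,"twist":-7,"hand":1},{"tx":0.023,"ty":0.009,"tz":0.036,"twist":-7,"hand":1},{"tx":0.023,"ty":0.009,"tz":0.036,"twist":-7,"hand":1}]'
cat > fit.py <<'E'
from h import *
from scipy.optimize import least_squares
import sys
name=sys.argv[1]; 
o=env.get_obs(); c=env.camera('wrist'); save(c,name+'.png'); Q=rodaxis(c); np.savez(name+'.npz',Q=Q,f=c['frame'],T=c['T_tool_cam'],K=[c['fx'],c['fy'],c['cx'],c['cy']])
plan(o['ee_pos'])
cv2.imwrite('pics/'+name+'z.png',cv2.resize(c['frame'][60:200,240:400],None,fx=4,fy=4,interpolation=cv2.INTER_CUBIC)[:,:,::-1])
E
python3 fit.py w5
```

```text
time_s: 7.7
ee_pos: [421.3, 158.6, 269.0]
orientation: [-3.136, 0.002, -0.869]
wrist_force: [0.1, -0.3, -0.8]
width: 18.0
t=7.75 pos [421.5 159.  269.5] yaw -49.81 w 18.1 F [-0.   0.2 -0. ] -> tx 0.0001 ty 0.0003 tz 0.0005 twist 0.0
```

View pics/w5z.png

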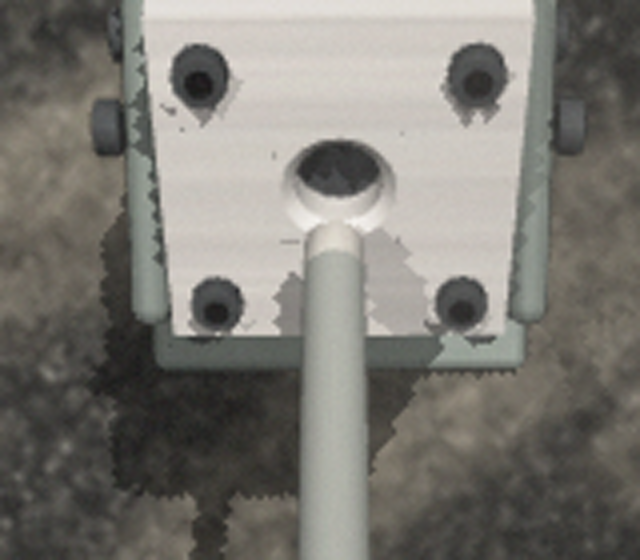

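```bash
cat > rel.py <<'E'
from h import *
from scipy.optimize import least_squares
import sys
name,hu,hv,sv0,sv1=sys.argv[1],*map(float,sys.argv[2:6])
d=np.load(name+'.npz');Q=d['Q'];f=d['f'].astype(int);T=d['T'];K=d['K']
m=np.zeros((480,640),bool); m[62:142,278:370]=1; m[90:142,302:345]=0
m&=(f.min(-1)>130)&(Q[...,2]>50); P=Q[m];P=P[np.isfinite(P).all(1)]
for _ in range(4):
    cen=P.mean(0);u,s,vt=np.linalg.svd(P-cen,full_matrices=False);n=vt[2];r=(P-cen)@n;P=P[abs(r)<2.5*r.std()]
if n[2]>0:n=-n
print('n',n,'tilt',np.degrees(np.arccos(-n[2])),'az',np.degrees(np.arctan2(n[1],n[0])),r.std())
dc=T[:3,:3]@np.array([(hu-K[2])/K[0],(hv-K[3])/K[1],1]);o1=T[:3,3];h=o1+dc*((cen-o1)@n)/(dc@n)
S=Q[int(sv0):int(sv1),316:331].reshape(-1,3);S=S[np.isfinite(S).all(1)&(S[:,2]<95)]
def axis(p): a=np.array([np.tan(p[0]),np.tan(p[1]),1]);return a/np.linalg.norm(a),np.array([p[2],p[3],60])
def res(p):
    a,o0=axis(p); return np.linalg.norm(np.cross(S-o0,a),axis=1)-4
s=least_squares(res,[0.6,0,50,0.6],loss='soft_l1'); a,o0=axis(s.x);print('rod',np.degrees(s.x[:2]),s.x[2:])
tt=(S-o0)@a; tip=o0+a*np.percentile(tt,99.5); print('hole',h,'tip',tip)
nn=np.array([-np.sin(np.radians(35)),0,-np.cos(np.radians(35))])
print('tip above face',(tip-h)@nn)
for off in (10,0,-8,-24,-34): print(off,np.round(h+nn*off-tip,1))
E
python3 rel.py w5 325 106.7 120 213
```

```text
n [-0.57351156 -0.00305393 -0.81919177] tilt 34.99603110031662 az -179.69490494264642 0.5879941543029168
rod [34.39965831  0.07539649] [49.05759495  0.79082086]
hole [ 78.09465556   1.95522043 103.91127832] tip [68.88242088  0.82892168 88.95379845]
tip above face 17.53637094758749
10 [3.5 1.1 6.8]
0 [ 9.2  1.1 15. ]
-8 [13.8  1.1 21.5]
-24 [23.   1.1 34.6]
-34 [28.7  1.1 42.8]
```

```bash
python3 -m pendant '[{"tx":0.004,"ty":0.001,"tz":0.007,"twist":0,"hand":1},{"tx":0.009,"ty":0.001,"tz":0.015,"twist":0,"hand":1},{"tx":0.0125,"ty":0.001,"tz":0.02,"twist":0,"hand":1},{"tx":0.0125,"ty":0.001,"tz":0.02,"twist":0,"hand":1}]'
python3 fit.py w6
```

```text
time_s: 8.15
ee_pos: [428.8, 148.4, 248.6]
orientation: [-3.136, 0.002, -0.87]
wrist_force: [0.1, -0.7, -0.2]
width: 18.0
t=8.20 pos [428.8 148.5 249.1] yaw -49.84 w 18.2 F [ 0.1 -0.6 -1. ] -> tx 0.0000 ty 0.0002 tz 0.0005 twist 0.0
```

View pics/w6z.png

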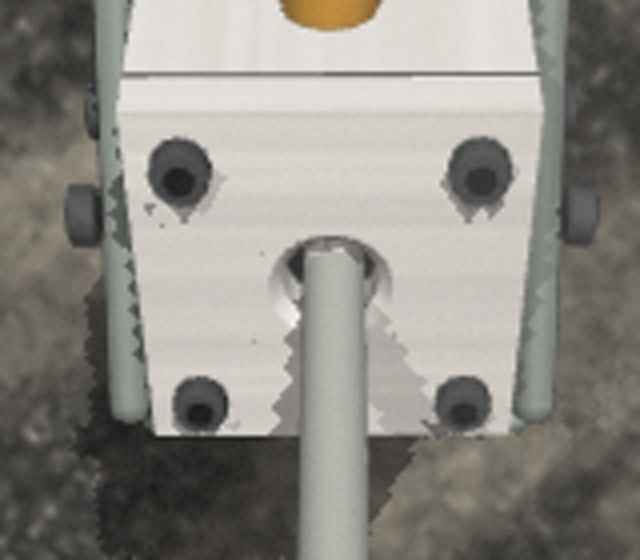

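```bash
python3 -m pendant '[{"tx":0.0015,"ty":0,"tz":0.002,"twist":0,"hand":1},{"tx":0.003,"ty":0,"tz":0.004,"twist":0,"hand":1},{"tx":0.0045,"ty":0,"tz":0.006,"twist":0,"hand":1},{"tx":0.006,"ty":0,"tz":0.0085,"twist":0,"hand":1}]'
python3 fit.py w7
```

```text
time_s: 8.6
ee_pos: [432.7, 144.5, 241.5]
orientation: [-3.134, 0.002, -0.869]
wrist_force: [-5.1, 3.7, 5.8]
width: 18.1
t=8.65 pos [432.8 144.2 240.9] yaw -49.82 w 18.2 F [-0.2 -0.5 -0.6] -> tx -0.0003 ty -0.0002 tz -0.0006 twist 0.0
```

View pics/w7z.png

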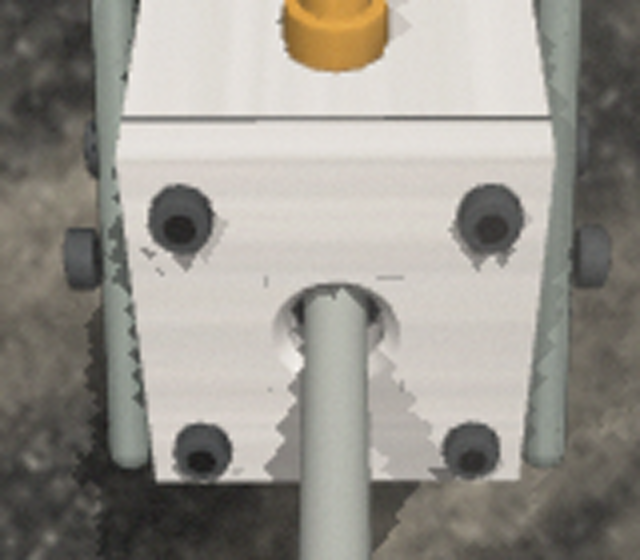

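```bash
python3 -m pendant '[{"tx":0.0015,"ty":0,"tz":0.002,"twist":0,"hand":1},{"tx":0.003,"ty":0,"tz":0.0045,"twist":0,"hand":1},{"tx":0.0045,"ty":0,"tz":0.0065,"twist":0,"hand":1},{"tx":0.006,"ty":0,"tz":0.0085,"twist":0,"hand":1},{"tx":0.0075,"ty":0,"tz":0.0107,"twist":0,"hand":1},{"tx":0.009,"ty":0,"tz":0.0128,"twist":0,"hand":1},{"tx":0.0115,"ty":0,"tz":0.016,"twist":0,"hand":1},{"tx":0.0115,"ty":0,"tz":0.016,"twist":0,"hand":1}]'
python3 fit.py w8
python3 - <<'E'
from h import *
c=env.camera('scene'); f=cv2.resize(c['frame'][170:330,220:420],None,fx=4,fy=3.75,interpolation=cv2.INTER_CUBIC)
cv2.imwrite('pics/s8.png',f[:,:,::-1])
E
```

```text
time_s: 9.45
ee_pos: [440.2, 135.2, 224.2]
orientation: [-3.136, 0.002, -0.87]
wrist_force: [-0.9, 0.7, -1.1]
width: 18.2
t=9.50 pos [440.2 135.3 224.5] yaw -49.84 w 18.2 F [-0.4 -0.  -1.2] -> tx 0.0001 ty 0.0001 tz 0.0003 twist 0.0
```

View pics/w8.png

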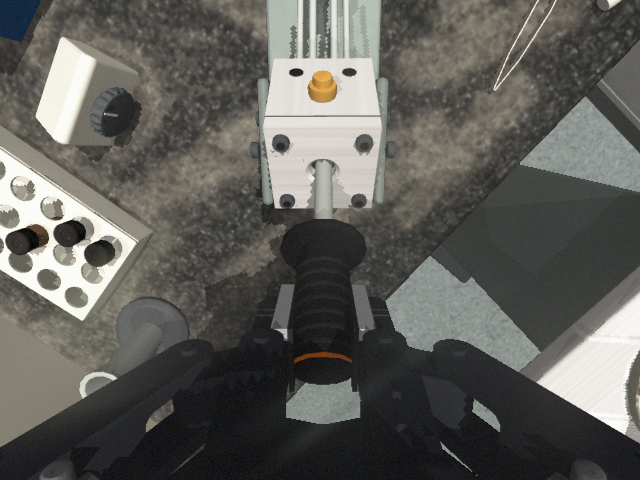

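View pics/s8.png

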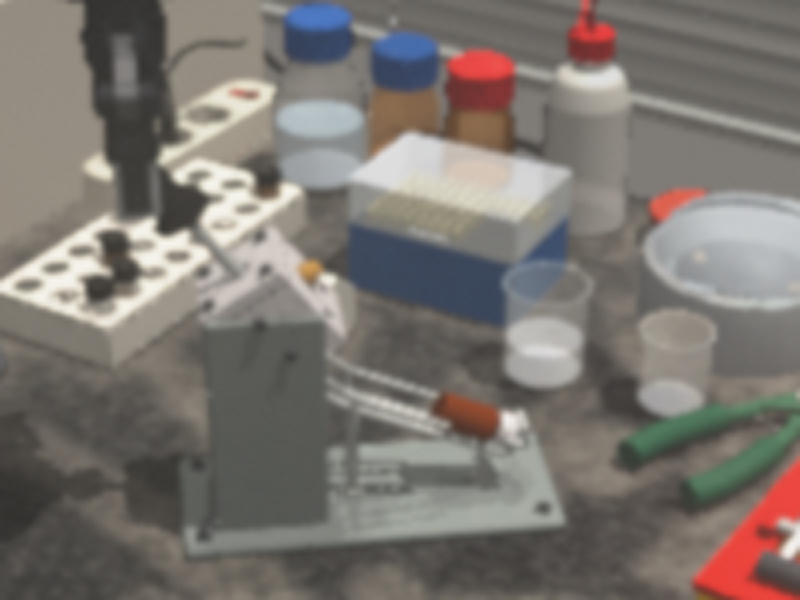

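The scene picture shows the amber vial lying on the chute with its cap against the stop (~(470,412) in the zoomed crop), and the rod is clear of it. Next I retract the rod and take it back to the socket.

```bash
python3 -m pendant '[{"tx":-0.008,"ty":0,"tz":-0.0115,"twist":0,"hand":1},{"tx":-0.018,"ty":0,"tz":-0.026,"twist":0,"hand":1},{"tx":-0.028,"ty":0,"tz":-0.04,"twist":0,"hand":1},{"tx":-0.032,"ty":0,"tz":-0.06,"twist":0,"hand":1},{"tx":-0.032,"ty":0,"tz":-0.08,"twist":0,"hand":1}]'
python3 - <<'E'
from h import *
plan([419,318,290],20)
plan([419,318,215],20)
E
```

```text
time_s: 10.05
ee_pos: [418.7, 160.1, 306.7]
orientation: [-3.134, 0.002, -0.869]
wrist_force: [0.6, -0.0, -0.7]
width: 18.0
t=10.05 pos [418.7 160.1 306.7] yaw -49.77 w 18.0 F [ 0.6 -0.  -0.7] -> tx -0.1204 ty -0.1021 tz 0.0177 twist -69.8
t=10.05 pos [418.7 160.1 306.7] yaw -49.77 w 18.0 F [ 0.6 -0.  -0.7] -> tx -0.1203 ty -0.1015 tz 0.0927 twist -69.8
```

```bash
python3 -m pendant '[{"tx":-0.12,"ty":-0.102,"tz":0.018,"twist":-69.8,"hand":1},{"tx":-0.12,"ty":-0.102,"tz":0.018,"twist":-69.8,"hand":1},{"tx":-0.12,"ty":-0.102,"tz":0.018,"twist":-69.8,"hand":1},{"tx":-0.12,"ty":-0.102,"tz":0.018,"twist":-69.8,"hand":1},{"tx":-0.12,"ty":-0.102,"tz":0.03,"twist":-69.8,"hand":1},{"tx":-0.12,"ty":-0.102,"tz":0.05,"twist":-69.8,"hand":1},{"tx":-0.12,"ty":-0.102,"tz":0.07,"twist":-69.8,"hand":1},{"tx":-0.12,"ty":-0.102,"tz":0.09,"twist":-69.8,"hand":1}]'
python3 -m pendant '[{"tx":0,"ty":0,"tz":0,"twist":-4,"hand":1},{"tx":0,"ty":0,"tz":0,"twist":-4,"hand":1}]'
python3 fit.py w9
python3 - <<'E'
from h import *
plan([419,318,172],20)
E
```

```text
time_s: 10.85
ee_pos: [419.3, 318.8, 218.1]
orientation: [-3.137, -0.008, 0.337]
wrist_force: [-1.2, 0.7, -0.8]
width: 18.1
time_s: 11.05
ee_pos: [419.0, 319.2, 218.7]
orientation: [-3.137, -0.008, 0.408]
wrist_force: [0.5, 0.8, -0.3]
width: 18.4
t=11.10 pos [419.3 319.4 219.1] yaw 23.23 w 17.7 F [-0.   0.2 -0.4] -> tx -0.0003 ty 0.0001 tz 0.0005 twist 0.0
t=11.10 pos [419.3 319.4 219.1] yaw 23.23 w 17.7 F [-0.   0.2 -0.4] -> tx -0.0012 ty 0.0014 tz 0.0471 twist 3.2
```

View pics/w9.png

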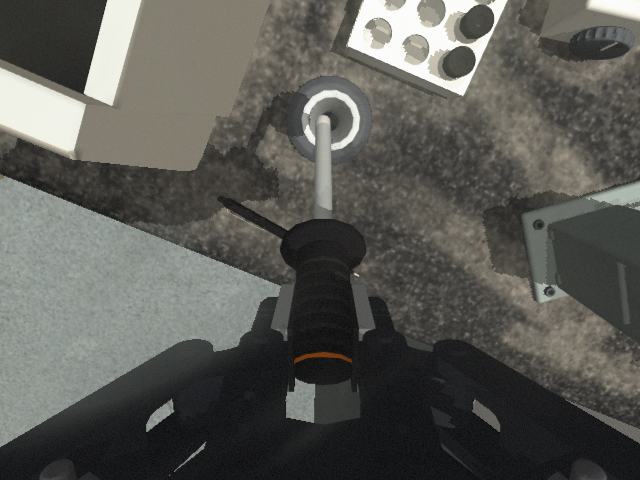

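```bash
python3 -m pendant '[{"tx":-0.001,"ty":0.0015,"tz":0,"twist":3.2,"hand":1},{"tx":-0.001,"ty":0.0015,"tz":0.015,"twist":3.2,"hand":1},{"tx":-0.001,"ty":0.0015,"tz":0.03,"twist":3.2,"hand":1},{"tx":-0.001,"ty":0.0015,"tz":0.047,"twist":3.2,"hand":1},{"tx":-0.001,"ty":0.0015,"tz":0.047,"twist":3.2,"hand":1}]'
python3 fit.py w10
```

```text
time_s: 11.6
ee_pos: [419.3, 318.0, 171.6]
orientation: [-3.137, -0.009, 0.348]
wrist_force: [1.1, 0.1, -0.0]
width: 17.8
t=11.65 pos [419.5 318.2 172.8] yaw 19.95 w 18.2 F [-0.4 -0.4 -1.4] -> tx -0.0002 ty 0.0001 tz 0.0012 twist 0.0
```

View pics/w10.png

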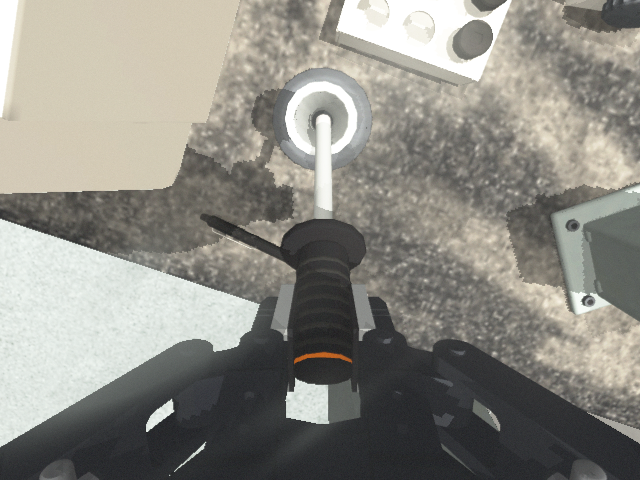

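```bash
python3 -m pendant '[{"tx":0,"ty":0,"tz":0,"twist":0,"hand":1},{"tx":0.007,"ty":0,"tz":-0.001,"twist":0,"hand":1},{"tx":0.018,"ty":0,"tz":-0.006,"twist":0,"hand":1},{"tx":0.029,"ty":0,"tz":-0.011,"twist":0,"hand":1},{"tx":0.04,"ty":0,"tz":-0.0145,"twist":0,"hand":1},{"tx":0.051,"ty":0,"tz":-0.0165,"twist":0,"hand":1},{"tx":0.062,"ty":0,"tz":-0.018,"twist":0,"hand":1},{"tx":0.073,"ty":0,"tz":-0.018,"twist":0,"hand":1}]' 25
python3 fit.py w11
```

```text
time_s: 12.45
ee_pos: [487.3, 342.6, 191.9]
orientation: [-3.137, -0.007, 0.348]
wrist_force: [-1.1, -0.7, 0.4]
width: 18.2
t=12.50 pos [489.1 343.2 191.6] yaw 19.92 w 17.8 F [ 1.2  0.5 -0.1] -> tx -0.0018 ty -0.0001 tz -0.0003 twist 0.0
```

View pics/w11.png

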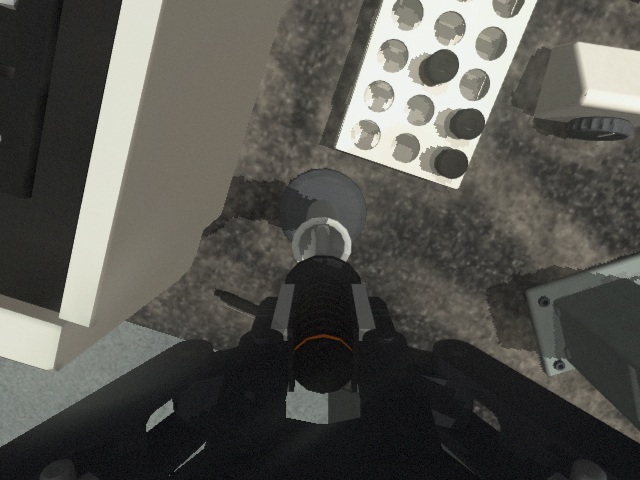

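```bash
python3 -m pendant '[{"tx":-0.002,"ty":0,"tz":0.008,"twist":0,"hand":1},{"tx":-0.003,"ty":0,"tz":0.018,"twist":0,"hand":1},{"tx":-0.003,"ty":0,"tz":0.028,"twist":0,"hand":1},{"tx":-0.003,"ty":0,"tz":0.038,"twist":0,"hand":1},{"tx":-0.003,"ty":0,"tz":0.048,"twist":0,"hand":1}]' 25
python3 fit.py w12
```

```text
time_s: 13.0
ee_pos: [486.4, 342.4, 142.5]
orientation: [-3.137, -0.008, 0.348]
wrist_force: [-0.4, 1.1, -0.7]
width: 18.1
t=13.05 pos [485.6 341.9 140.5] yaw 19.90 w 18.1 F [-0.9 -0.5 -3.6] -> tx 0.0010 ty -0.0002 tz -0.0019 twist 0.0
```

View pics/w12.png

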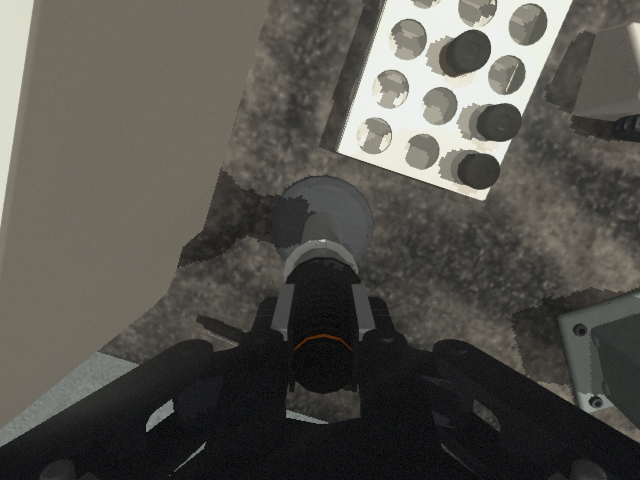

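Going down fine. I'll lower the last ~15 mm and release with a moderate opening.

```bash
python3 -m pendant '[{"tx":0,"ty":0,"tz":0.008,"twist":0,"hand":1},{"tx":0,"ty":0,"tz":0.0145,"twist":0,"hand":1},{"tx":0,"ty":0,"tz":0.0145,"twist":0,"hand":1},{"tx":0,"ty":0,"tz":0.0145,"twist":0,"hand":0.6},{"tx":0,"ty":0,"tz":0.0145,"twist":0,"hand":0.4},{"tx":0,"ty":0,"tz":0.0145,"twist":0,"hand":0.4}]' 25
python3 fit.py w13
```

```text
time_s: 13.65
ee_pos: [486.0, 342.2, 126.7]
orientation: [-3.138, -0.007, 0.347]
wrist_force: [-0.6, 0.7, -0.3]
width: 51.2
t=13.70 pos [485.9 342.2 126.6] yaw 19.91 w 51.3 F [ 0.8 -0.1  0.1] -> tx 0.0001 ty 0.0000 tz -0.0001 twist 0.0
```

View pics/w13.png

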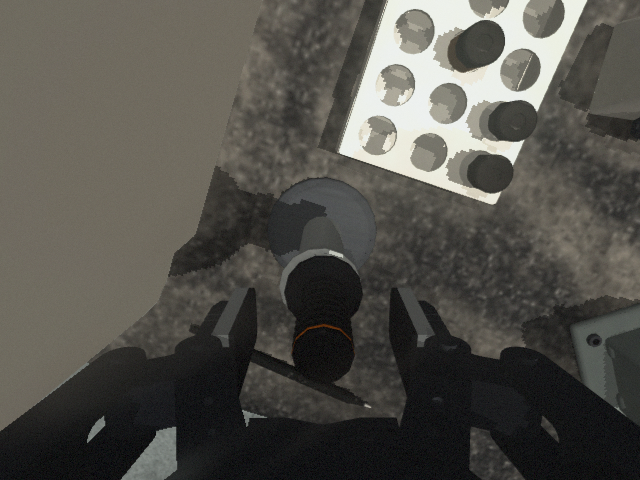

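```bash
python3 -m pendant '[{"tx":0,"ty":0,"tz":-0.04,"twist":0,"hand":0.4},{"tx":0,"ty":0,"tz":-0.09,"twist":0,"hand":0.4},{"tx":0,"ty":0,"tz":-0.13,"twist":0,"hand":0.4}]' 25
python3 fit.py w14
python3 - <<'E'
from h import *
plan([545,11,200],-50)
E
```

```text
time_s: 14.0
ee_pos: [485.7, 341.3, 259.8]
orientation: [-3.137, -0.009, 0.347]
wrist_force: [1.3, 0.2, -0.1]
width: 51.1
t=14.05 pos [488.  342.3 267.4] yaw 19.92 w 51.2 F [ 1.2 -0.9  8.2] -> tx -0.0027 ty 0.0001 tz 0.0076 twist 0.0
t=14.05 pos [488.  342.3 267.4] yaw 19.92 w 51.2 F [ 1.2 -0.9  8.2] -> tx -0.0607 ty 0.3313 tz 0.0638 twist 69.9
```

View pics/w14.png

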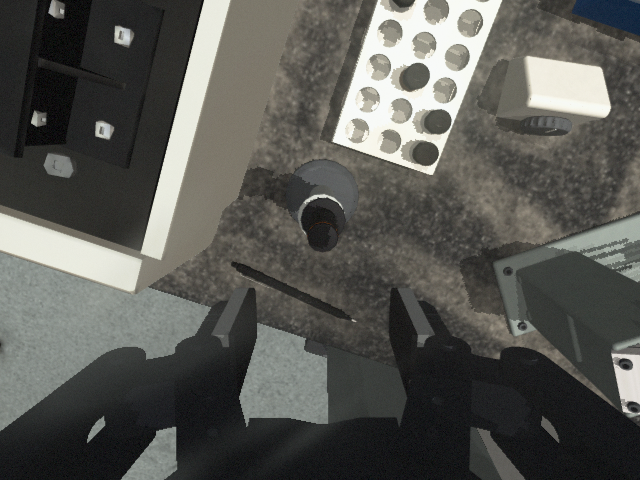

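```bash
python3 -m pendant '[{"tx":-0.06,"ty":0.331,"tz":0.02,"twist":69.9,"hand":0.4},{"tx":-0.06,"ty":0.331,"tz":0.02,"twist":69.9,"hand":0.4},{"tx":-0.06,"ty":0.331,"tz":0.02,"twist":69.9,"hand":0.4},{"tx":-0.06,"ty":0.331,"tz":0.02,"twist":69.9,"hand":0.4},{"tx":-0.06,"ty":0.331,"tz":0.02,"twist":69.9,"hand":0.4},{"tx":-0.06,"ty":0.331,"tz":0.02,"twist":69.9,"hand":0.4},{"tx":-0.06,"ty":0.331,"tz":0.02,"twist":69.9,"hand":0.4},{"tx":-0.06,"ty":0.331,"tz":0.05,"twist":69.9,"hand":0.4}]' 25
python3 - <<'E'
from h import *
plan([545,11,200],-50)
E
```

```text
time_s: 14.85
ee_pos: [548.0, 7.4, 217.6]
orientation: [-3.113, -0.006, -0.863]
wrist_force: [1.2, 0.8, -0.9]
width: 51.4
t=14.85 pos [548.    7.4 217.6] yaw -49.45 w 51.4 F [ 1.2  0.8 -0.9] -> tx -0.0048 ty 0.0005 tz 0.0176 twist 0.6
```

```bash
python3 -m pendant '[{"tx":-0.005,"ty":0,"tz":0.017,"twist":0.5,"hand":0.4},{"tx":-0.005,"ty":0,"tz":0.017,"twist":0.5,"hand":0.4},{"tx":-0.005,"ty":0,"tz":0.017,"twist":0.5,"hand":0.4}]' 25
python3 fit.py w15
python3 - <<'E'
from h import *
o=env.get_obs();c=wristify(env.camera('wrist'),o); 
for k in ('vial','stand'): print(k,env.search_frame(c,k)[:2])
E
```

```text
time_s: 15.15
ee_pos: [545.5, 11.3, 201.4]
orientation: [-3.113, -0.007, -0.871]
wrist_force: [-0.7, -0.2, 1.0]
width: 51.1
t=15.20 pos [545.8  11.6 201.9] yaw -49.87 w 51.0 F [ 0.1 -0.4  0.2] -> tx -0.0000 ty 0.0004 tz 0.0005 twist 0.0
vial [{'box': [313.0, 174.7, 31.2, 65.7], 'p': 0.58}]
stand [{'box': [266.5, 136.1, 124.6, 288.7], 'p': 0.95}]
```

View pics/w15.png

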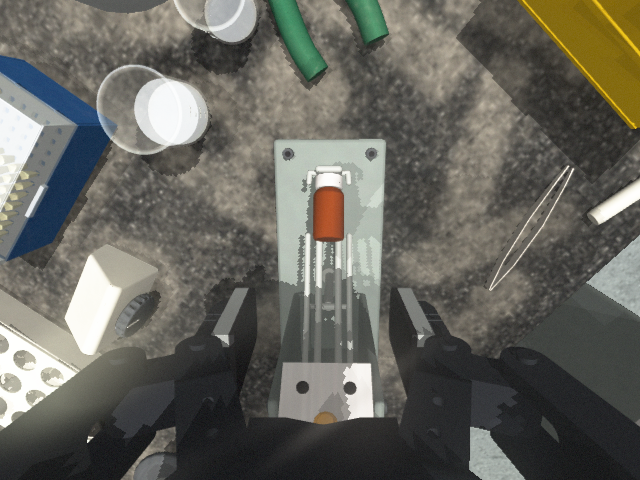

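Run:
```python
from h import *
d=np.load('w15.npz');Q=d['Q']
for v in range(168,250,6): print(v,np.round(Q[v,328],1))
f=d['f'].astype(int); m=(f[...,0]>110)&(f[...,1]<90)&(f[...,2]<70); m[:,:300]=0;m[:,360:]=0;m[:170]=0;m[250:]=0
ys,xs=np.where(m);print(xs.min(),xs.max(),ys.min(),ys.max()); print(np.nanmedian(Q[m],0))
from numpy.linalg import svd
o=env.get_obs(); R=Rn.from_euler('xyz',o['orientation']).as_matrix()
P=Q[m]@R.T+o['ee_pos']; print('world med',np.nanmedian(P,0)); 
for v in (190,215,238): print(v,np.round(R@Q[v,328]+o['ee_pos'],1))
plan([552.4,2.1,62],-50)
```

```text
168 [ 38.9   4.4 150. ]
174 [ 34.8   4.4 149.8]
180 [ 30.9   4.4 147.8]
186 [ 26.6   4.4 148.2]
192 [ 23.3   4.4 142.9]
198 [ 19.6   4.3 140.5]
204 [ 15.9   4.3 138.2]
210 [ 11.9   4.3 137.4]
216 [  8.1   4.3 135.6]
222 [  4.3   4.3 134.2]
228 [  0.8   4.3 131.4]
234 [ -2.7   4.3 128.7]
240 [-10.1   4.4 139.2]
246 [-32.    5.2 194.1]
314 343 187 238
[  9.41701519   4.95682331 137.51892607]
world med [552.0037409    3.27820944  64.23881677]
190 [562.2  -7.8  57.7]
215 [552.    4.   66.6]
238 [541.9  15.8  69.1]
t=15.35 pos [545.8  11.8 201.7] yaw -49.90 w 50.9 F [-0.2 -0.   0.4] -> tx 0.0106 ty 0.0054 tz 0.1397 twist 0.1
```

```bash
python3 -m pendant '[{"tx":0.0115,"ty":0.0045,"tz":0.04,"twist":0,"hand":0.4},{"tx":0.0115,"ty":0.0045,"tz":0.08,"twist":0,"hand":0.4},{"tx":0.0115,"ty":0.0045,"tz":0.11,"twist":0,"hand":0.4},{"tx":0.0115,"ty":0.0045,"tz":0.125,"twist":0,"hand":0.4},{"tx":0.0115,"ty":0.0045,"tz":0.125,"twist":0,"hand":0.4}]' 30
python3 fit.py w16
python3 - <<'E'
from h import *
plan([552.4,2.1,59],-50)
E
```

```text
time_s: 15.85
ee_pos: [551.9, 1.8, 74.8]
orientation: [-3.115, -0.005, -0.87]
wrist_force: [0.1, 1.1, 0.7]
width: 51.3
t=15.90 pos [553.2   1.9  76.6] yaw -49.85 w 51.5 F [0.6 0.5 0.5] -> tx -0.0007 ty 0.0011 tz 0.0018 twist 0.0
t=15.90 pos [553.2   1.9  76.6] yaw -49.85 w 51.5 F [0.6 0.5 0.5] -> tx -0.0008 ty 0.0010 tz 0.0176 twist 0.1
```

View pics/w16.png

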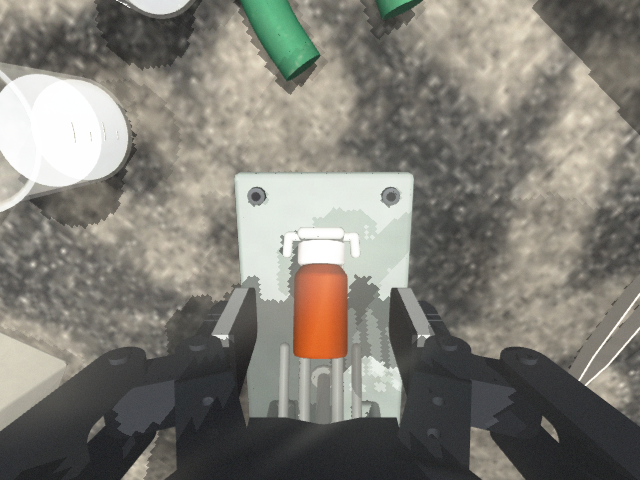

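```bash
python3 -m pendant '[{"tx":-0.0005,"ty":0,"tz":0.009,"twist":0,"hand":0.4},{"tx":-0.0005,"ty":0,"tz":0.0175,"twist":0,"hand":0.4},{"tx":-0.0005,"ty":0,"tz":0.0175,"twist":0,"hand":0.4},{"tx":-0.0005,"ty":0,"tz":0.0175,"twist":0,"hand":0.55},{"tx":-0.0005,"ty":0,"tz":0.0175,"twist":0,"hand":1},{"tx":-0.0005,"ty":0,"tz":0.0175,"twist":0,"hand":1},{"tx":-0.0005,"ty":0,"tz":0.0175,"twist":0,"hand":1},{"tx":-0.0005,"ty":0,"tz":0.0175,"twist":0,"hand":1}]' 30
python3 fit.py w17
```

```text
time_s: 16.7
ee_pos: [553.6, 2.4, 59.6]
orientation: [-3.112, -0.008, -0.87]
wrist_force: [-1.2, -1.0, 3.7]
width: 21.2
t=16.75 pos [553.6   2.4  59.6] yaw -49.84 w 21.2 F [-0.9 -0.5  3.8] -> tx 0.0000 ty 0.0000 tz -0.0000 twist 0.0
```

View pics/w17.png

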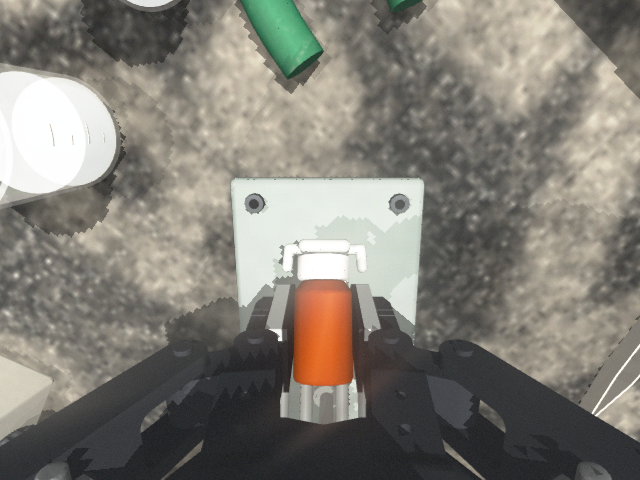

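```bash
python3 -m pendant '[{"tx":0,"ty":0,"tz":-0.01,"twist":0,"hand":1},{"tx":0,"ty":0,"tz":-0.03,"twist":0,"hand":1},{"tx":0,"ty":0,"tz":-0.08,"twist":0,"hand":1},{"tx":0,"ty":0,"tz":-0.13,"twist":0,"hand":1},{"tx":0,"ty":0,"tz":-0.18,"twist":0,"hand":1},{"tx":0,"ty":0,"tz":-0.2,"twist":0,"hand":1}]' 30
python3 - <<'E'
from h import *
plan([475,-258,262],-88)
E
```

```text
time_s: 17.35
ee_pos: [549.6, -0.5, 266.1]
orientation: [-3.105, -0.013, -0.87]
wrist_force: [-0.1, 0.0, -0.2]
width: 21.1
t=17.35 pos [ 5.496e+02 -5.000e-01  2.661e+02] yaw -49.84 w 21.1 F [-0.1  0.  -0.2] -> tx 0.1486 ty 0.2232 tz -0.0022 twist 38.2
```

```bash
python3 -m pendant '[{"tx":0.149,"ty":0.223,"tz":-0.002,"twist":38,"hand":1},{"tx":0.149,"ty":0.223,"tz":-0.002,"twist":38,"hand":1},{"tx":0.149,"ty":0.223,"tz":-0.002,"twist":38,"hand":1},{"tx":0.149,"ty":0.223,"tz":-0.002,"twist":38,"hand":1},{"tx":0.149,"ty":0.223,"tz":-0.002,"twist":38,"hand":1},{"tx":0.149,"ty":0.223,"tz":-0.002,"twist":38,"hand":1},{"tx":0.149,"ty":0.223,"tz":-0.002,"twist":38,"hand":1},{"tx":0.149,"ty":0.223,"tz":-0.002,"twist":38,"hand":1}]' 30
python3 fit.py w18
python3 - <<'E'
from h import *
print(env.get_obs()['orientation'],env.get_obs()['joint_positions'])
E
```

```text
time_s: 18.15
ee_pos: [475.2, -258.1, 262.0]
orientation: [-3.104, 0.013, -1.533]
wrist_force: [0.3, 0.0, -1.1]
width: 21.6
t=18.20 pos [ 475.5 -257.6  262. ] yaw -87.80 w 21.3 F [ 0.4 -0.5 -1.2] -> tx 0.0006 ty 0.0003 tz -0.0000 twist 0.0
[-3.10418106  0.01285581 -1.53232233] [-0.22169141  0.21491279  0.10571069 -0.02226162 -1.42877553  0.26271435]
```

View pics/w18.png

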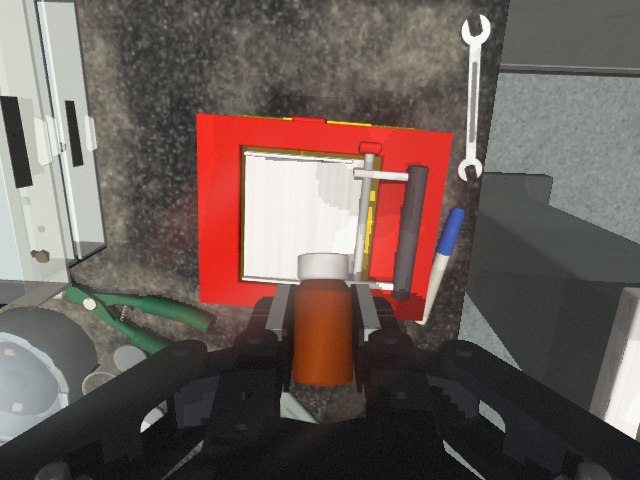

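Run:
```python
from h import *
d=np.load('w18.npz');Q=d['Q'];f=d['f'].astype(int)
o=env.get_obs(); R=Rn.from_euler('xyz',o['orientation']).as_matrix(); W=Q@R.T+o['ee_pos']
for n,u,v in [('flap UL',250,160),('flap UR',352,168),('flap LL',250,275),('flap LR',300,240),('lid L',215,200),('lid up',300,135),('bar top',416,180),('bar bot',403,285),('hinge',368,190)]: print(n,np.round(W[v,u],1))
red=(f[...,0]>150)&(f[...,1]<60)&(abs(W[...,2]-130)<8)
r=cv2.minAreaRect(W[red][:,:2].astype(np.float32));print('lid',r,np.round(cv2.boxPoints(r)))
fl=(f.min(-1)>110)&(abs(W[...,2]-128)<8); fl[:,:235]=0; fl[:,358:]=0; fl[:148]=0
fl[252:,285:]=0
q=W[fl][:,:2]; r=cv2.minAreaRect(q.astype(np.float32)); print('flap',r,np.round(cv2.boxPoints(r)),'z',np.median(W[fl][:,2]))
b=(f.max(-1)<110)&(W[...,2]>134)&(W[...,2]<150); b[:,:390]=0;b[:,435:]=0;b[:160]=0;b[302:]=0
r=cv2.minAreaRect(W[b][:,:2].astype(np.float32)); print('bar',r,np.nanmax(W[b][:,2]),b.sum())
# vial tilt in tool
for v in range(285,385,16): print(v,np.round(Q[v,322],1))
```

```text
flap UL [ 529.6 -299.9  128.8]
flap UR [ 462.9 -297.5  128.2]
flap LL [ 531.2 -218.   126.8]
flap LR [ 495.8 -246.5  127.9]
lid L [ 553.3 -272.5  130.2]
lid up [ 497.1 -317.1  130.5]
bar top [ 423.3 -293.4  140.9]
bar bot [ 425.2 -223.7  144. ]
hinge [ 452.4 -285.4  138.9]
lid ((484.80743408203125, -260.8526611328125), (134.35101318359375, 162.6038818359375), 88.17621612548828) [[ 401. -325.]
 [ 564. -331.]
 [ 568. -196.]
 [ 406. -191.]]
flap ((495.9051818847656, -259.6580810546875), (89.95866394042969, 77.55531311035156), 88.25871276855469) [[ 456. -303.]
 [ 533. -306.]
 [ 536. -216.]
 [ 459. -214.]] z 127.85242845547029
bar ((423.98040771484375, -256.981689453125), (90.19609069824219, 12.98470687866211), 88.27730560302734) 145.49848373604277 2438
285 [14.8 -0.2  2.6]
301 [10.2 -0.2 -0.7]
317 [ 5.4 -0.2 -3.4]
333 [ 0.6 -0.2 -5.8]
349 [-4.4 -0.2 -7.8]
365 [-9.5 -0.2 -9.7]
381 [-13.9  -0.2 -12.4]
```

Run:
```python
from h import *
plan([551,-261,165],-91.8)
```

```text
t=18.20 pos [ 475.5 -257.6  262. ] yaw -87.80 w 21.3 F [ 0.4 -0.5 -1.2] -> tx 0.0076 ty -0.0716 tz 0.0997 twist 4.0
```

```bash
python3 -m pendant '[{"tx":0.0076,"ty":-0.04,"tz":0.01,"twist":4,"hand":1},{"tx":0.0076,"ty":-0.0716,"tz":0.03,"twist":4,"hand":1},{"tx":0.0076,"ty":-0.0716,"tz":0.06,"twist":4,"hand":1},{"tx":0.0076,"ty":-0.0716,"tz":0.09,"twist":4,"hand":1},{"tx":0.0076,"ty":-0.0716,"tz":0.0995,"twist":4,"hand":1},{"tx":0.0076,"ty":-0.0716,"tz":0.0995,"twist":4,"hand":1}]' 25
python3 fit.py w19
python3 - <<'E'
from h import *
plan([551,-261,148],-91.8)
E
```

```text
time_s: 18.8
ee_pos: [550.6, -259.9, 164.1]
orientation: [-3.108, 0.016, -1.601]
wrist_force: [0.4, 0.9, -0.2]
width: 21.4
t=18.85 pos [ 551.4 -260.5  166. ] yaw -91.71 w 21.0 F [ 0.  -0.5  0.7] -> tx -0.0006 ty 0.0009 tz 0.0018 twist 0.0
t=18.85 pos [ 551.4 -260.5  166. ] yaw -91.71 w 21.0 F [ 0.  -0.5  0.7] -> tx 0.0007 ty 0.0010 tz 0.0180 twist 0.1
```

View pics/w19.png

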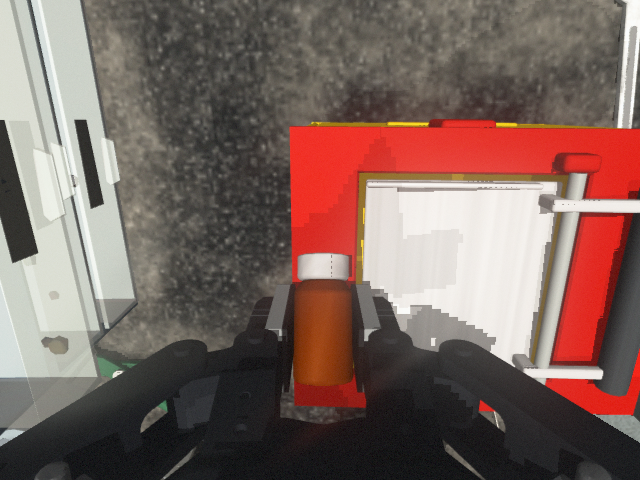

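```bash
python3 -m pendant '[{"tx":0,"ty":0,"tz":0.006,"twist":0,"hand":1},{"tx":0,"ty":0,"tz":0.009,"twist":0,"hand":1},{"tx":0,"ty":0,"tz":0.011,"twist":0,"hand":1},{"tx":0,"ty":0,"tz":0.013,"twist":0,"hand":1}]' 20
python3 -m pendant '[{"tx":0,"ty":0,"tz":0.001,"twist":0,"hand":1},{"tx":0,"ty":0,"tz":0.002,"twist":0,"hand":1},{"tx":0,"ty":0,"tz":0.003,"twist":0,"hand":1}]' 20
python3 fit.py w20
python3 - <<'E'
from h import *
d=np.load('w20.npz');Q=d['Q']
for v in range(270,400,16): print(v,np.round(Q[v,322],1))
E
```

```text
time_s: 19.25
ee_pos: [552.2, -260.5, 154.4]
orientation: [-3.103, 0.014, -1.601]
wrist_force: [-3.6, 4.6, 12.1]
width: 21.2
time_s: 19.55
ee_pos: [552.5, -260.5, 154.1]
orientation: [-3.101, 0.013, -1.6]
wrist_force: [-4.7, 5.2, 15.4]
width: 21.3
t=19.60 pos [ 552.5 -260.5  154.2] yaw -91.67 w 21.5 F [-4.6  4.1 12.2] -> tx -0.0000 ty 0.0000 tz 0.0001 twist 0.0
270 [19.  -0.3  6.5]
286 [14.3 -0.3  3. ]
302 [10.2 -0.3 -1.4]
318 [ 5.1 -0.3 -3.5]
334 [ 0.4 -0.3 -6.1]
350 [-4.9 -0.3 -7.7]
366 [ -9.2  -0.3 -10.7]
382 [-14.5  -0.3 -12.1]
398 [-50.3  -0.4  24.9]
```

View pics/w20.png

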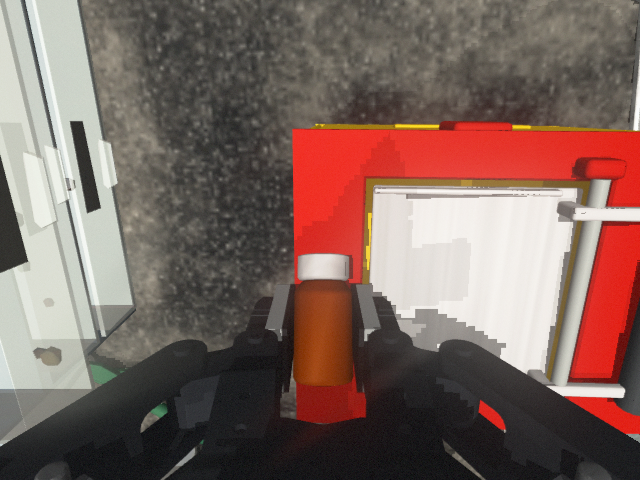

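```bash
python3 -m pendant '[{"tx":0,"ty":0,"tz":-0.0005,"twist":0,"hand":1},{"tx":0,"ty":0,"tz":-0.0005,"twist":0,"hand":0.73},{"tx":0,"ty":0,"tz":-0.0005,"twist":0,"hand":0.71},{"tx":0,"ty":0,"tz":-0.0005,"twist":0,"hand":0.71}]' 20
python3 fit.py w21
python3 - <<'E'
from h import *
d=np.load('w21.npz');Q=d['Q']
for v in range(270,400,16): print(v,np.round(Q[v,322],1))
E
```

```text
time_s: 20.0
ee_pos: [552.3, -260.5, 154.3]
orientation: [-3.102, 0.013, -1.6]
wrist_force: [-0.3, 0.3, -0.2]
width: 24.8
t=20.05 pos [ 552.3 -260.5  154.2] yaw -91.68 w 24.7 F [-0.6 -0.7  0.2] -> tx 0.0000 ty -0.0000 tz -0.0000 twist 0.0
270 [15.1 -0.3 16.7]
286 [14.3 -0.3  3. ]
302 [ 7.8 -0.3  3.5]
318 [ 1.5 -0.3  3.2]
334 [-4.4 -0.3  2. ]
350 [-11.3  -0.3   2.4]
366 [-17.9  -0.3   2. ]
382 [-24.6  -0.3   1.6]
398 [-49.8  -0.4  24.4]
```

View pics/w21.png

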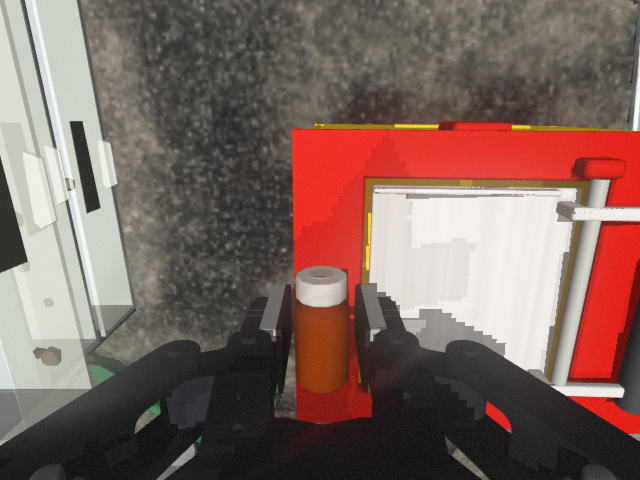

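```bash
python3 -m pendant '[{"tx":-0.002,"ty":0,"tz":0.003,"twist":0,"hand":0.71},{"tx":-0.004,"ty":0,"tz":0.006,"twist":0,"hand":0.71},{"tx":-0.004,"ty":0,"tz":0.006,"twist":0,"hand":1},{"tx":-0.004,"ty":0,"tz":0.006,"twist":0,"hand":1},{"tx":-0.004,"ty":0,"tz":0.006,"twist":0,"hand":1}]' 30
python3 -m pendant '[{"tx":0,"ty":0,"tz":-0.01,"twist":0,"hand":1},{"tx":0,"ty":0,"tz":-0.03,"twist":0,"hand":1},{"tx":0,"ty":0,"tz":-0.04,"twist":0,"hand":1},{"tx":0,"ty":0,"tz":-0.04,"twist":0,"hand":1}]' 30
python3 fit.py w22
python3 - <<'E'
from h import *
d=np.load('w22.npz');Q=d['Q']
for v in range(250,420,12): print(v,np.round(Q[v,322],1))
plan([504,-260,160],-91.8)
E
```

```text
time_s: 20.55
ee_pos: [552.7, -256.5, 148.2]
orientation: [-3.102, 0.013, -1.6]
wrist_force: [0.6, 0.1, -1.2]
width: 21.1
time_s: 20.95
ee_pos: [552.1, -257.4, 190.6]
orientation: [-3.097, 0.012, -1.6]
wrist_force: [-0.6, 0.8, -0.2]
width: 21.0
t=21.00 pos [ 551.5 -257.   189.1] yaw -91.68 w 21.0 F [ 0.  -0.  -0.5] -> tx 0.0004 ty -0.0007 tz -0.0015 twist 0.0
250 [ 8.9 -0.4 60.3]
262 [19.5 -0.3 13.7]
274 [19.5 -0.3  1.5]
286 [16.7 -0.3 -2.7]
298 [12.8 -0.3 -3.7]
310 [ 8.  -0.3 -3.3]
322 [ 3.9 -0.3 -4.1]
334 [-0.8 -0.3 -4. ]
346 [-5.1 -0.3 -4.9]
358 [-10.3  -0.3  -4.3]
370 [-15.6  -0.3  -3.7]
382 [-20.3  -0.3  -4.3]
394 [-25.5  -0.3  -4.1]
406 [-193.1   -0.6  193.7]
418 [-207.1   -0.6  193.8]
t=21.00 pos [ 551.5 -257.   189.1] yaw -91.68 w 21.0 F [ 0.  -0.  -0.5] -> tx 0.0048 ty 0.0486 tz 0.0270 twist 0.1
```

View pics/w22.png

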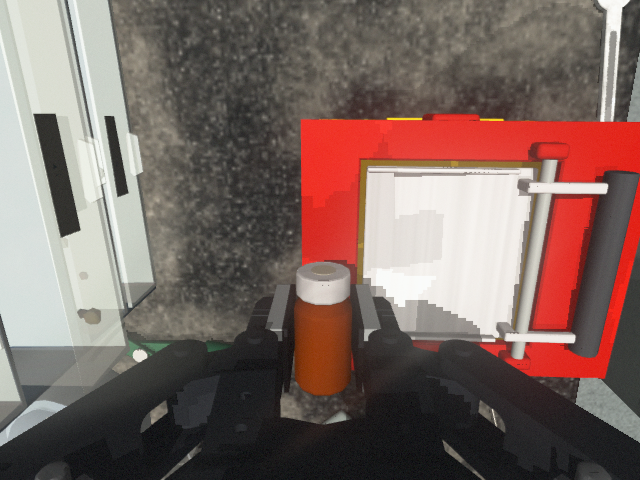

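```bash
python3 - <<'E'
from h import *
plan([506,-263,148],-91.8)
E
python3 -m pendant '[{"tx":0.0075,"ty":0.025,"tz":0,"twist":0,"hand":1},{"tx":0.0075,"ty":0.0465,"tz":0.005,"twist":0,"hand":1},{"tx":0.0075,"ty":0.0465,"tz":0.02,"twist":0,"hand":1},{"tx":0.0075,"ty":0.0465,"tz":0.028,"twist":0,"hand":1},{"tx":0.0075,"ty":0.0465,"tz":0.028,"twist":0,"hand":1}]' 30
python3 fit.py w23
python3 - <<'E'
from h import *
plan([506,-263,147],-91.8)
E
```

```text
t=21.00 pos [ 551.5 -257.   189.1] yaw -91.68 w 21.0 F [ 0.  -0.  -0.5] -> tx 0.0079 ty 0.0470 tz 0.0390 twist 0.1
time_s: 21.5
ee_pos: [505.1, -262.3, 157.1]
orientation: [-3.103, 0.014, -1.6]
wrist_force: [-0.2, 0.3, -0.8]
width: 20.7
t=21.55 pos [ 505.8 -262.6  158.1] yaw -91.68 w 21.3 F [ 0.9 -0.5  0.2] -> tx -0.0003 ty 0.0007 tz 0.0010 twist 0.0
t=21.55 pos [ 505.8 -262.6  158.1] yaw -91.68 w 21.3 F [ 0.9 -0.5  0.2] -> tx 0.0005 ty 0.0002 tz 0.0111 twist 0.1
```

View pics/w23.png

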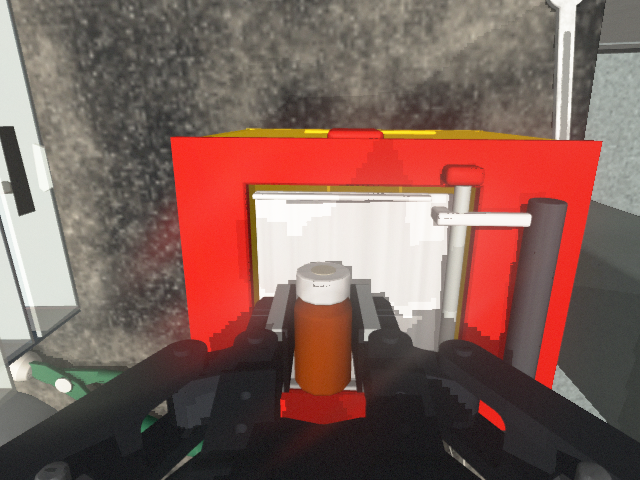

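```bash
python3 -m pendant '[{"tx":0,"ty":0,"tz":0.005,"twist":0,"hand":1},{"tx":0,"ty":0,"tz":0.01,"twist":0,"hand":1},{"tx":0,"ty":0,"tz":0.011,"twist":0,"hand":1},{"tx":0,"ty":0,"tz":0.011,"twist":0,"hand":1}]' 30
python3 fit.py w24
```

```text
time_s: 21.95
ee_pos: [506.2, -262.4, 146.9]
orientation: [-3.102, 0.014, -1.6]
wrist_force: [-0.5, -0.0, -0.4]
width: 21.1
t=22.00 pos [ 506.3 -262.5  147.1] yaw -91.67 w 21.3 F [ 0.  -0.6  1.1] -> tx -0.0001 ty 0.0001 tz 0.0003 twist 0.0
```

View pics/w24.png

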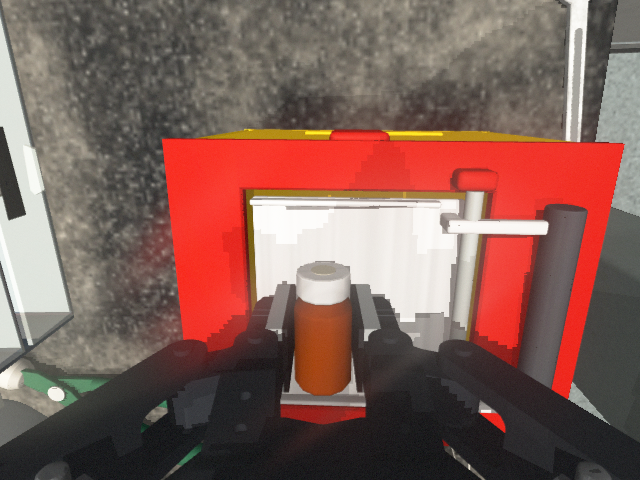

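```bash
python3 -m pendant '[{"tx":0,"ty":0,"tz":0,"twist":0,"hand":0.5},{"tx":0,"ty":0,"tz":0,"twist":0,"hand":0.42},{"tx":0,"ty":0,"tz":-0.003,"twist":0,"hand":0.42},{"tx":0,"ty":0,"tz":-0.03,"twist":0,"hand":0.42},{"tx":0,"ty":0,"tz":-0.07,"twist":0,"hand":0.42},{"tx":0,"ty":0,"tz":-0.11,"twist":0,"hand":0.42},{"tx":0,"ty":0,"tz":-0.15,"twist":0,"hand":0.42}]' 30
python3 fit.py w25
```

```text
time_s: 22.7
ee_pos: [499.9, -264.3, 299.1]
orientation: [-3.101, 0.013, -1.6]
wrist_force: [0.8, -0.1, -0.1]
width: 49.6
t=22.75 pos [ 501.5 -266.2  307. ] yaw -91.67 w 49.4 F [ 0.1 -1.   8.5] -> tx -0.0018 ty 0.0020 tz 0.0078 twist 0.0
```

View pics/w25.png

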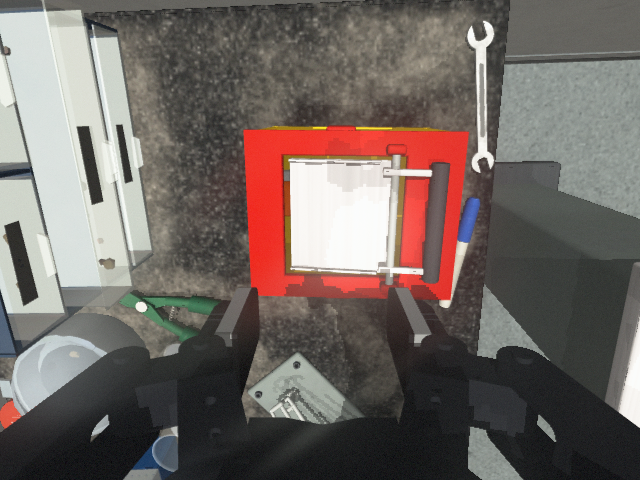

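The vial has gone in and the flap looks nearly shut. I'll wait for it to settle, then check the flap, the rod and the bystanders.

```bash
python3 -m pendant '[{"tx":0,"ty":0,"tz":0,"twist":0,"hand":0.42},{"tx":0,"ty":0,"tz":0,"twist":0,"hand":0.42},{"tx":0,"ty":0,"tz":0,"twist":0,"hand":0.42},{"tx":0,"ty":0,"tz":0,"twist":0,"hand":0.42},{"tx":0,"ty":0,"tz":0,"twist":0,"hand":0.42},{"tx":0,"ty":0,"tz":0,"twist":0,"hand":0.42},{"tx":0,"ty":0,"tz":0,"twist":0,"hand":0.42},{"tx":0,"ty":0,"tz":0,"twist":0,"hand":0.42}]'
python3 fit.py w26
python3 - <<'E'
from h import *
o=env.get_obs(); d=np.load('w26.npz'); R=Rn.from_euler('xyz',o['orientation']).as_matrix(); W=d['Q']@R.T+o['ee_pos']
f=d['f'].astype(int)
for u,v in [(300,180),(300,250),(340,200),(370,200),(375,250),(265,200)]: print(u,v,np.round(W[v,u],1))
c=env.camera('scene'); save(c,'s26.png'); W=cloud(c)
k=(W[...,0]>440)&(W[...,0]<530)&(abs(W[...,1]-340)<35)&(W[...,2]>105)&(W[...,2]<165)
print('rod handle',W[k].min(0),W[k].max(0))
f=cv2.resize(c['frame'][190:420,170:510],None,fx=2.35,fy=2.35,interpolation=cv2.INTER_CUBIC); cv2.imwrite('pics/s26z.png',f[:,:,::-1])
E
```

```text
time_s: 23.55
ee_pos: [501.5, -266.2, 306.9]
orientation: [-3.091, 0.007, -1.6]
wrist_force: [-0.3, -0.8, -0.4]
width: 49.2
t=23.60 pos [ 501.4 -266.2  307. ] yaw -91.67 w 49.3 F [0.1 0.5 0.2] -> tx 0.0000 ty -0.0000 tz 0.0001 twist 0.0
300 180 [ 527.3 -292.4  129.4]
300 250 [ 530.1 -234.8  127.7]
340 200 [ 496.7 -275.9  128.4]
370 200 [ 473.4 -275.5  128.6]
375 250 [ 469.1 -233.8  127. ]
265 200 [ 555.8 -277.1  128.8]
rod handle [472.04103764 329.1755125  105.82345494] [494.26513785 349.19678363 149.08007925]
```

View pics/w26.png

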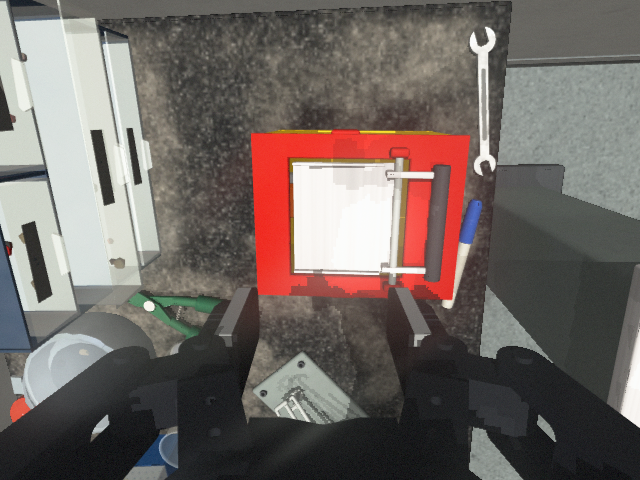

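View pics/s26z.png

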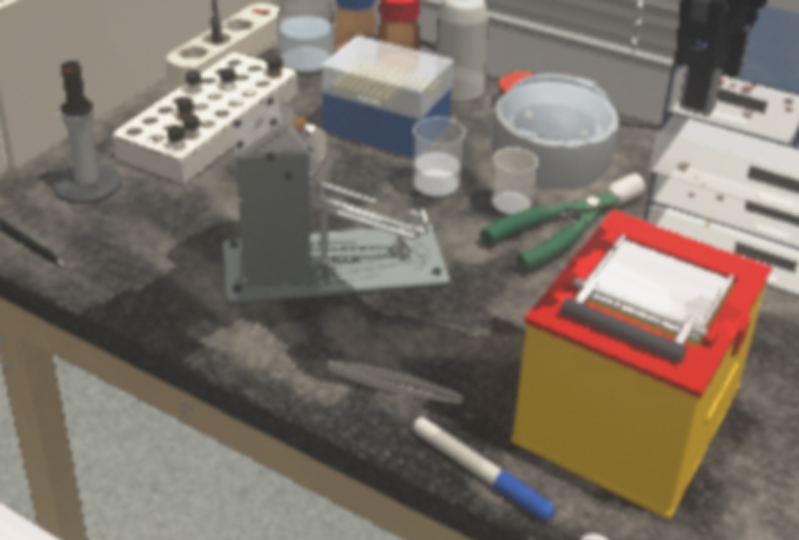

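The flap reads level at about 128 mm across its face. The rod is upright in its socket with its top at 149 mm, the same as at the start. The chute is empty, no glass shows on the bench, and the beakers, tweezers and marker haven't moved. Handing in.

Run:
```python
from h import *
print(env.finish_job());
```

```text
the job is handed in; nothing more can be done
None
```

The vial is in the glass-waste bin, the flap has swung shut, and the rod is back upright in its socket. I handed the job in at about 23.7 s of the 58 s allowed.

**What I did**
- **Rod:** I took it from the socket and leaned it to about 34.4° in the grip against the socket rim, since the tool itself can only point straight down.
- **Push-out:** I pushed the rod through the access hole to about 34 mm. The highest push force I read was about 9 N. The vial slid onto the chute, and I then righted the rod in the socket mouth and set it back.
- **Vial:** I gripped it on the chute at the chute's slope. Pressing its cap on the bin's lid to level it did not work (about 17 N, no turn). So I eased the grip briefly and let it settle flat on the lid's edge between the fingers, about 7 mm down. I then gripped it again, laid it on the flap and let go.

**Last checks**
- **Flap:** level at 127–129 mm across its face.
- **Rod:** its top is at 149 mm, as at the start. The handle reads about 2 mm to one side of where it was, within the socket's play.
- **Bench:** the chute is empty and no glass shows on the bench. The beakers, tweezers and marker look undisturbed in the pictures; I did not measure their positions again.
- **Not seen directly:** with the flap shut, no camera showed the vial inside the bin. I take it to be there because it is nowhere else in the pictures.

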